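# Lock the tilt-test stand, load it and clamp it

## Robot

A 6-joint arm with a two-finger parallel gripper is mounted at the origin on the work surface. World frame = base frame: x ahead of the robot, y to its left, z up, the work surface at z = 0. Lengths are in m, angles in rad, forces in N, time in s.
With the tool pointing down it reaches from about 0.425 to 0.95 m from the base axis. Payload 3.5 kg.
Tool frame: the origin (TCP) lies on the mounting face of the last link; the fingertips stand 173 mm ahead of it and the grasp point (between the pads) lies 155 mm ahead of it (bot.nose_length is the distance from the TCP to the fingertips, in m); y points along the fingers, z is the direction in which the jaws open and shut, and the axes are right-handed (so a half turn about y gives the same grasp; the last joint's range is limited). The gripper opens to 85 mm and grips with 20 to 120 N. Pads are 22 mm wide; open, the fingers measure 114 mm over their backs; the gripper's body (76 mm by 85 mm) begins 54 mm behind the grasp point. The pads swing forward as they close: fully open they stand 13 mm farther back than shut.
Start: joints at [-1.447, 0.286, 1.577, -0, 1.279, -0.15], TCP at [0.183, -0.65, 0.405] pointing down, gripper open.
Joint ranges: [-2.77, 2.77], [-0.9, 2.22], [0.21, 2.48], [-1.53, 4.67], [0.24, 2.81], [-2.84, 2.84]. Speed limits (rad/s): [2.79, 2.79, 3.14, 3.14, 3.14, 3.14].

## Interface

Orientations are given as a unit quaternion [w, x, y, z].
In Python, from plant import bot gives the robot as it stands.
- The arm moves only by the shell command python3 -m inch 'ROWS'. ROWS is JSON, a list of rows, each a list of 7 numbers: the shift along the tool's x, y, z in m, then the turn, a rotation vector about the tool's x, y, z in rad, then the opening in per cent of the stroke, from 0 (shut) to 100 (fully open). In form: [[dx, dy, dz, ax, ay, az, grip], ...]. A call has 1 to 8 rows; each row shifts and turns the commanded pose from where the row before left it, along the tool's axes as they then stand; what a row does not reach is not made up. A row lasts 1/12 s, in which the tool goes at most 41.7 mm and 7.16 degrees, less where a joint would pass 70% of its speed; a pose out of reach is approached as far as the arm can. A call is refused whole if a number of a shift passes 0.0417 or a number of a turn 0.125, either way. A call with a gripper value outside its range is refused whole. The fingers move at their own pace and stop on an object; the grip force is fixed at half the most. Time passes only in rows, so rows that do not move let the fingers close. It gives the time, the measured TCP pose, the force and the opening at its end, in the units of the state.
- bot.get_obs(): the state, without advancing time (a new reading comes with each control period).
- bot.get_image(name): name is "side" or "top"; returns a dict with "color" (480x640x3 uint8, red, green, blue), "range_z" (480x640 float32, m along the optical axis (not along the pixel's ray), 0 where there is no reading), "fovy" (degrees; the focal length in pixels is half the picture's height over the tangent of half this angle, whatever the lens; pixels are square), "cx", "cy" (the principal point, pixels), "position" and "attitude" of the camera in the world. Camera axes: x right, y down, z forward; pixel columns grow to the right and rows downward; lengths in m; the calibration is good to about 2 mm. A picture is of the moment at which its call begins.
- bot.sign_off(): hands the job in, once; it reports no verdict.
The state is a dict: "clock": time; "joint_pos": joint angles; "dq": joint speeds; "joint_efforts": joint torques, N m; "eef_pos": TCP position; "eef_rot": TCP orientation; "wrist_force": force on the tool from outside, world axes, zero at the start; "wrist_torque": the same for the moment, N m; "finger_gap": finger opening in m.
Only numpy, scipy, OpenCV 4.12 (cv2) and the standard library are available. Lean on these libraries where they do the work, as an engineer would, in place of code of your own. Each camera call takes 0.05 s, during which the arm holds its last target.

## Task

Get the tilt-test stand ready: first lock its worm shaft by taking the steel pin from its holder, standing it in the guide hole on top of the bearing block, turning the crank slowly until the shaft's hidden cross-hole comes under the pin and it drops, and pushing the pin fully home. Then set every instrument that is on the table upright in a nest of its own in the bed, and only when all are seated turn the clamp knob clockwise until it clicks over its detent. Leave the other things on the bench where they are.

Things in the scene. Friction and masses are not known exactly. Their poses are not given: they have to be found in the camera images.
- lock_mouth (a point): Centre of the upper mouth of the upright 16 mm guide hole, 25 mm deep, in the aluminium bearing block (top 48 x 70 mm, 160 mm above the table) on the left of the fixed tilt-test stand. Stand's frame: x along the shaft from crank to gearbox, z up, y left. The grey gearbox (150 mm tall) begins 45 mm to +x of the hole; the bed is to the right
- shaft_mid (a point): On the axis of the horizontal worm shaft (36 mm thick, along the stand's x), 45 mm straight below lock_mouth, hidden in the block. A 17 mm cross-hole goes right through the shaft here. Where it points cannot be seen and is not tied to the crank angle: it differs from start to start and is at least 0.4 rad off upright at the start
- catch_top (a point): Hidden in the bore below the shaft, 70 mm below lock_mouth at the start: top of a friction catch that stops the falling pin about 20 mm short of home; it yields to a push of about 5 N and stays down. It moves with the catch
- crank (a joint): Angle of the crank and shaft (rad) about the stand's x axis; 0 = handle straight up; growing = handle moves from the top towards -y (right) and down. Starts within 0.4 of 0, turns up to 4 either way, friction about 0.12 N m, stays where left. The cross-hole comes upright once in every half turn (3.14 rad)
- crank_grip (a point): Middle of the crank's black round handle: 22 mm thick, 70 mm long, along the stand's x, spinning freely on its peg, 50 mm from the shaft's axis, 107 mm to -x of the guide hole; the crank arm's front face is 38 mm to +x of this point. It can be gripped from above (fingers closing along y) and led all round its circle
- pin: Steel lock pin, upright in its holder at the start. Origin at the centre of its lower end, z towards the head. 14 mm shank, 90 mm long, its last 8 mm tapering to 7 mm; then a 30 mm collar, 6 mm thick, and a round dark head 24 mm thick, 32 mm tall; 128 mm overall, 0.18 kg. On the closed shaft its collar is 63 mm above the block, dropped about 20 mm, home it lies on the block
- holder: Grey plastic block 48 x 48 x 50 mm, fixed, with an upright 18 mm hole 40 mm deep in which the pin stands at the start (pin end 10 mm above the table). Origin at the centre of its underside
- unit0: Instrument, may be absent (two to four are there): round black body 64 mm across and 55 mm tall on a rubber foot, on it a round grey ribbed head 44 mm across and 35 mm tall; 90 mm overall, 0.25 to 0.5 kg. Origin at the centre of its underside, z up. Stands on the table to the left of the stand at the start. All instruments are alike
- unit1: Instrument, may be absent (two to four are there): round black body 64 mm across and 55 mm tall on a rubber foot, on it a round grey ribbed head 44 mm across and 35 mm tall; 90 mm overall, 0.25 to 0.5 kg. Origin at the centre of its underside, z up. Stands on the table to the left of the stand at the start. All instruments are alike
- unit2: Instrument, may be absent (two to four are there): round black body 64 mm across and 55 mm tall on a rubber foot, on it a round grey ribbed head 44 mm across and 35 mm tall; 90 mm overall, 0.25 to 0.5 kg. Origin at the centre of its underside, z up. Stands on the table to the left of the stand at the start. All instruments are alike
- unit3: Instrument, may be absent (two to four are there): round black body 64 mm across and 55 mm tall on a rubber foot, on it a round grey ribbed head 44 mm across and 35 mm tall; 90 mm overall, 0.25 to 0.5 kg. Origin at the centre of its underside, z up. Stands on the table to the left of the stand at the start. All instruments are alike
- nest0 (a point): Centre of the floor of nest 0: square pocket 74 x 74 mm, 22 mm deep, floor 30 mm above the table, in the stand's bed; the four nests form a square with 95 mm between centres. Axes as the stand's
- nest1 (a point): Centre of the floor of nest 1: square pocket 74 x 74 mm, 22 mm deep, floor 30 mm above the table, in the stand's bed; the four nests form a square with 95 mm between centres. Axes as the stand's
- nest2 (a point): Centre of the floor of nest 2: square pocket 74 x 74 mm, 22 mm deep, floor 30 mm above the table, in the stand's bed; the four nests form a square with 95 mm between centres. Axes as the stand's
- nest3 (a point): Centre of the floor of nest 3: square pocket 74 x 74 mm, 22 mm deep, floor 30 mm above the table, in the stand's bed; the four nests form a square with 95 mm between centres. Axes as the stand's
- clamp (a joint): Angle of the bed's clamp knob (rad); 0 at the start, grows clockwise seen from above. A detent resists with up to about 0.2 N m, most at 0.3; at 0.6 it goes over and snaps on to rest at 1.2 (stop at 1.25). Let go before 0.6 it springs back to 0
- clamp_grip (a point): On the upright axis of the clamp knob, at the middle height of its black bar grip, 83 mm above the table; the bar is 60 mm long along this point's x axis (it turns with the knob), 16 mm thick, 34 mm tall, on a disc of 56 mm. It stands at the edge of the bed nearest the robot
- wrench: Bystander: open-ended steel spanner, 180 mm long, lying flat, 8 mm thick. Leave alone
- jar: Bystander: small amber jar, 48 mm across, 70 mm tall. Leave alone
- tape: Bystander: brown cardboard ring (tape core), 90 mm across, 24 mm tall, lying flat. Leave alone
- brush: Bystander: wooden-handled brush, 200 mm long, lying. Leave alone
Not all that is in view belongs to the job. What is shaped like the unit1 but pink or red is not meant.

How it is judged:
By the outcome, as a careful person would: the job done as asked, in the order asked, and still so for the second after the job is handed in, with the robot touching nothing.
Of unit0, unit1, unit2, unit3 only 2 to 4 are there at a start; the rules pass over those that are not, and their reading is None.
At some moment in a run one of unit0, unit1, unit2, unit3 may be knocked a few centimetres aside while the robot is not near it.
It also fails if it takes over 210 s, if anything falls off the work surface, if the arm or the gripper's body presses on something with over 40 N, if the wrist force passes 120 N, or if a joint passes its speed limit or range.

## Working session

There is one attempt and no reset: what is moved stays moved. The work goes in short steps, Python scripts to look and compute and a shell command to move; the robot and the scene stay as the last step left them, time stands still between calls to the robot, and variables do not carry over. Pictures are saved under pics/ and viewed, and the job is handed in when it is done.

```bash
ls; mkdir -p pics; python3 - <<'E'
from plant import bot
import cv2
print(bot.get_obs())
for n in("side","top"):
    d=bot.get_image(n); cv2.imwrite(f"pics/{n}0.png",d["color"][:,:,::-1]); print(n,d["fovy"],d["cx"],d["cy"],d["position"],d["attitude"],d["range_z"].min(),d["range_z"].max(), [k for k in d])
E
```

```text
pics
{'clock': 0.0, 'joint_pos': array([-1.44699561e+00,  2.87193108e-01,  1.57816480e+00,  2.50232515e-05,
        1.27858879e+00, -1.49998802e-01]), 'dq': array([ 0.00097437,  0.00038014, -0.0014933 ,  0.00029285, -0.00015195,
       -0.00029816]), 'joint_efforts': array([-1.70392250e-03, -4.05985665e+01, -2.92627162e+01, -2.01304256e-04,
        5.71558005e-03,  9.06772812e-06]), 'eef_pos': array([ 0.18251458, -0.64960167,  0.403335  ]), 'eef_rot': array([ 0.09651743, -0.09647869,  0.70132295, -0.69965876]), 'wrist_force': array([-0.29621082,  0.59700391,  0.15482314]), 'wrist_torque': array([ 0.04143145, -0.02762196, -0.01720258]), 'finger_gap': 0.08584821233125937}
side 44.59530199697929 328.1688676959729 240.67684076606946 [0.1431428  0.95514478 0.89825864] [ 0.08530284 -0.19531003  0.87420878 -0.43627563] 0.0 3.6382399 ['color', 'range_z', 'fovy', 'cx', 'cy', 'position', 'attitude']
top 43.36881635903998 316.03687731119527 240.90572154853044 [ 0.40934594 -0.0018957   1.70314985] [-0.03280375  0.71555527 -0.69670847  0.03875399] 0.0 2.6073732 ['color', 'range_z', 'fovy', 'cx', 'cy', 'position', 'attitude']
```

View pics/side0.png

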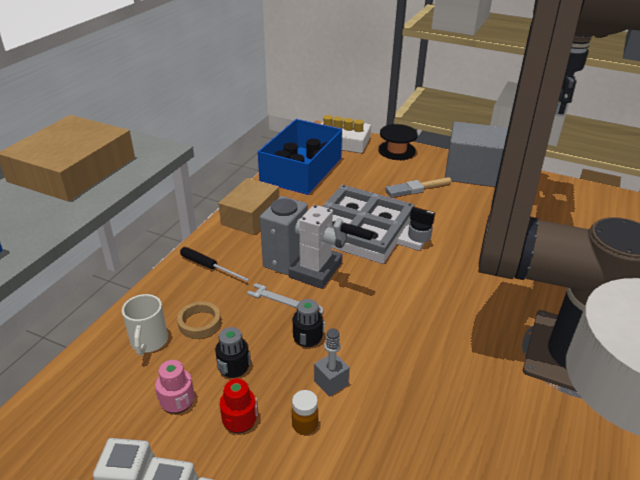

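View pics/top0.png

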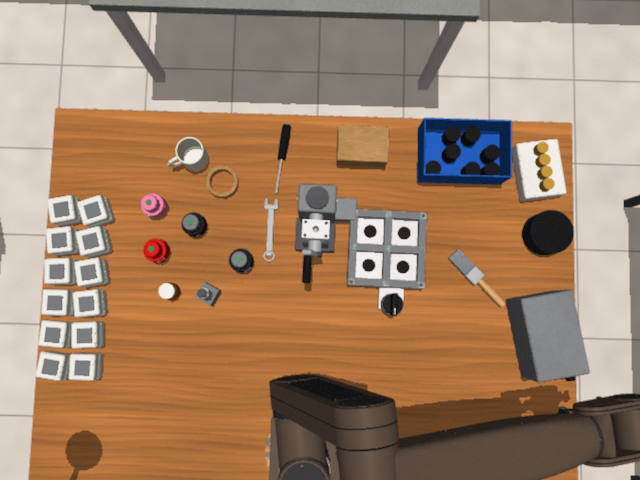

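The side view shows two black instruments at (232,352) and (307,323), the pin in its holder at (332,355), and the stand around (320,230). The top view has the units at (193,224) and (241,260), the guide hole near (316,229), the nests around (387,249), the clamp at (392,303) and the pin at (208,293). I'll measure these next.

```bash
cat > h.py <<'E'
from plant import bot
import numpy as np, cv2
from scipy.spatial.transform import Rotation as R
def rot(q): return R.from_quat([q[1],q[2],q[3],q[0]]).as_matrix()
class Cam:
    def __init__(s,n):
        d=bot.get_image(n); s.c=d["color"]; s.z=d["range_z"]; s.f=240/np.tan(np.radians(d["fovy"])/2)
        s.cx,s.cy=d["cx"],d["cy"]; s.p=np.array(d["position"]); s.R=rot(d["attitude"])
    def ray(s,u,v): return s.R@np.array([(u-s.cx)/s.f,(v-s.cy)/s.f,1])
    def plane(s,u,v,h):
        r=s.ray(u,v); return s.p+r*(h-s.p[2])/r[2]
    def cloud(s):
        v,u=np.mgrid[0:480,0:640]
        c=np.stack([(u-s.cx)/s.f*s.z,(v-s.cy)/s.f*s.z,s.z],-1)
        w=c@s.R.T+s.p; w[s.z<=0]=np.nan; return w
    def proj(s,P):
        c=s.R.T@(np.array(P)-s.p); return np.array([s.cx+s.f*c[0]/c[2],s.cy+s.f*c[1]/c[2]])
    def crop(s,u0,v0,u1,v1,k,name):
        im=cv2.resize(s.c[v0:v1,u0:u1,::-1],None,fx=k,fy=k,interpolation=cv2.INTER_CUBIC); cv2.imwrite("pics/"+name,im)
def tri(a,ua,b,ub):
    ra,rb=a.ray(*ua),b.ray(*ub); A=np.stack([ra,-rb],1); t=np.linalg.lstsq(A,b.p-a.p,rcond=None)[0]
    P,Q=a.p+t[0]*ra,b.p+t[1]*rb; return (P+Q)/2,np.linalg.norm(P-Q)
E
python3 - <<'E'
from h import *
np.set_printoptions(precision=4,suppress=True)
t=Cam("top"); w=t.cloud()
for uv in [(100,400),(193,224),(241,260),(208,293),(207,290),(316,229),(392,303),(370,231),(404,233),(369,265),(403,267),(316,197)]:
    print(uv,w[uv[1],uv[0]])
t.crop(290,170,440,330,5,"ts.png"); t.crop(140,180,290,310,5,"tu.png")
s=Cam("side"); w2=s.cloud()
for uv in [(100,350),(317,215),(332,335),(307,308),(231,337),(284,207)]: print(uv,w2[uv[1],uv[0]])
s.crop(250,170,450,300,4,"ss.png"); s.crop(200,280,360,400,5,"su.png")
E
```

```text
(100, 400) [ 0.1262  0.5692 -0.0005]
(193, 224) [0.6101 0.3186 0.09  ]
(241, 260) [0.5163 0.1853 0.0954]
(208, 293) [0.4262 0.2663 0.1127]
(207, 290) [0.434  0.2703 0.1066]
(316, 229) [ 0.6    -0.0121  0.1363]
(392, 303) [ 0.4128 -0.2192  0.0946]
(370, 231) [ 0.611  -0.1634  0.0332]
(404, 233) [ 0.6084 -0.2589  0.0299]
(369, 265) [ 0.516  -0.1622  0.0339]
(403, 267) [ 0.5134 -0.2575  0.0277]
(316, 197) [ 0.6817 -0.0098  0.1533]
(100, 350) [ 0.8817  0.4038 -0.0032]
(317, 215) [ 0.5987 -0.0188  0.1531]
(332, 335) [0.4239 0.2861 0.1376]
(307, 308) [0.517  0.1976 0.0883]
(231, 337) [0.6103 0.3298 0.0886]
(284, 207) [ 0.6745 -0.0053  0.1601]
```

View pics/ts.png

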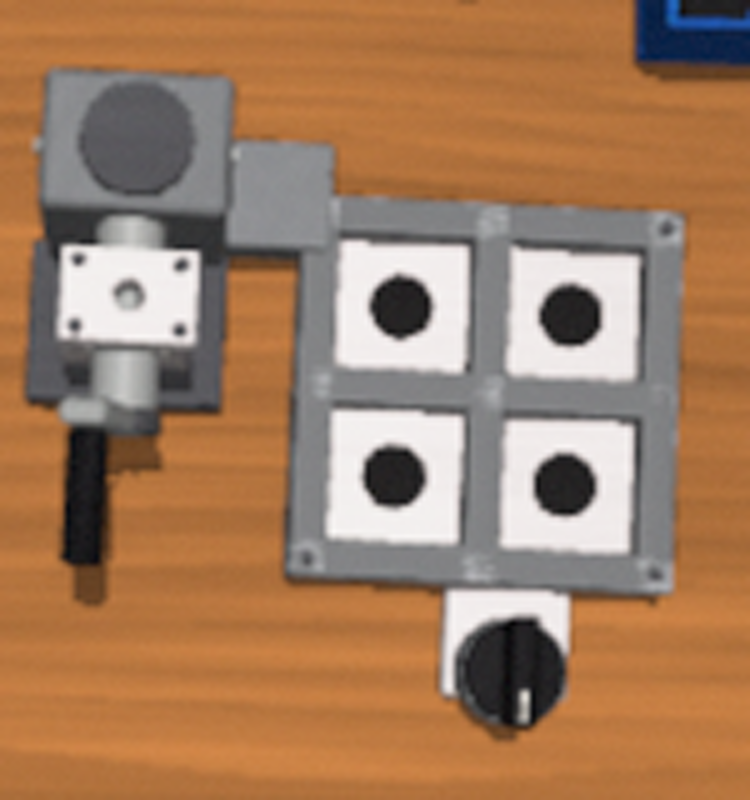

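View pics/ss.png

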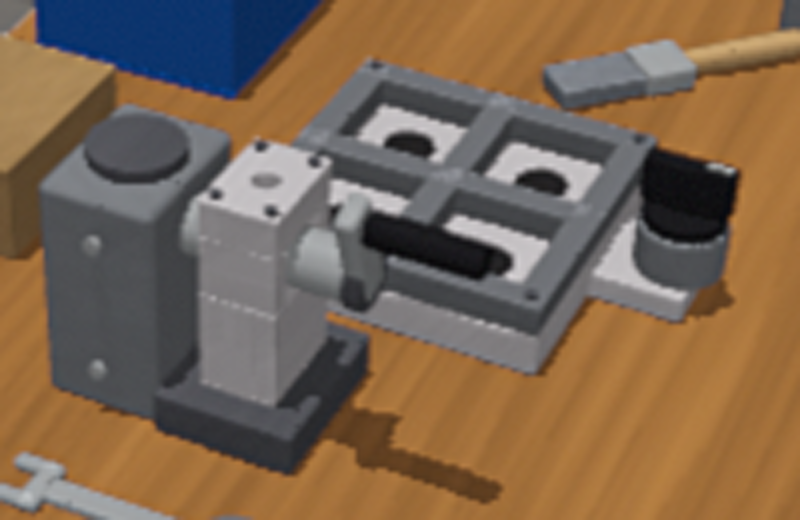

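View pics/tu.png

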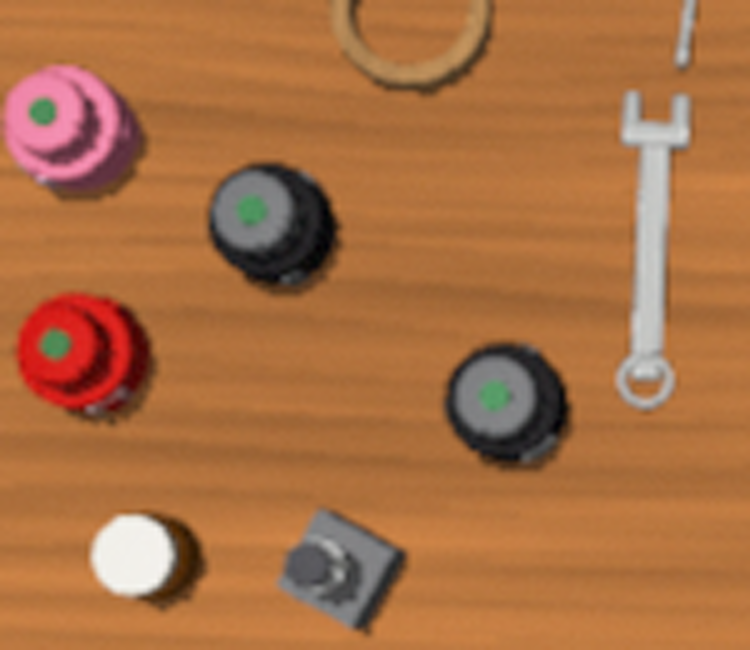

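View pics/su.png

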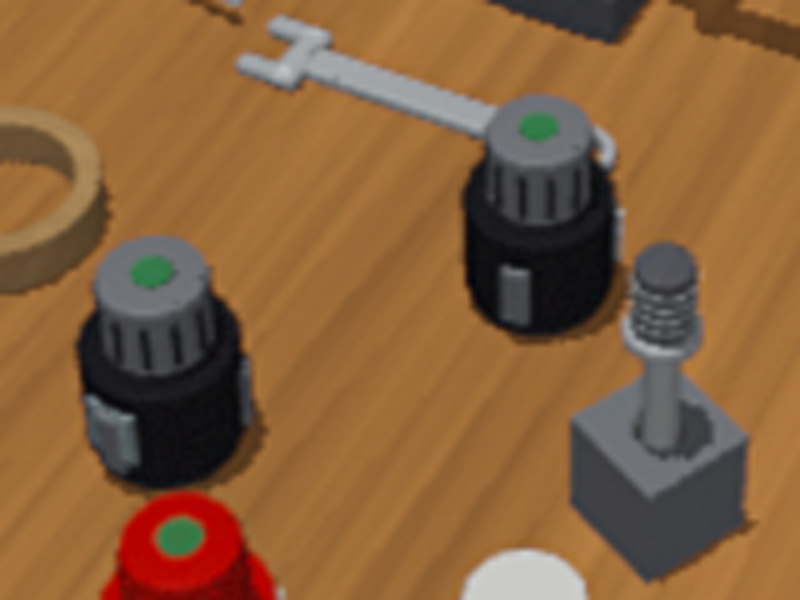

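```bash
python3 - <<'E'
from h import *
np.set_printoptions(precision=4,suppress=True)
t=Cam("top"); s=Cam("side")
T=lambda x,y,u0=290,v0=170,k=5:(u0+(x+.5)/k-.5, v0+(y+.5)/k-.5)
S=lambda x,y:T(x,y,250,170,4)
U=lambda x,y:T(x,y,140,180,5)
V=lambda x,y:T(x,y,200,280,5)
print("lock top",t.plane(*T(128,294),.16),"side",s.plane(*S(266,181),.16),tri(t,T(128,294),s,S(266,181)))
sc=[t.plane(*T(*p),.16) for p in [(78,259),(182,264),(74,325),(180,330)]]; print(sc,np.mean(sc,0))
d=(sc[0]-sc[2]+sc[1]-sc[3]);print("yaw screws",np.arctan2(d[1],d[0]))
n=[t.plane(*T(*p),.03) for p in [(401,306),(570,315),(394,475),(565,485)]]; print(n,np.mean(n,0))
d=(n[0]-n[2]+n[1]-n[3]);print("yaw",np.arctan2(d[1],d[0])); d=(n[0]-n[1]+n[2]-n[3]);print("yaw",np.arctan2(-d[0],d[1]))
n=[s.plane(*S(*p),.03) for p in [(409,144),(541,183)]]; print("side",n)
c=[t.plane(*T(*p),.052) for p in [(667,229),(656,573),(307,558)]];print("bed screws",c)
c=[s.plane(*S(*p),.052) for p in [(375,66),(638,139),(531,295)]];print(c)
print("units", [t.plane(*U(*p),.09) for p in [(251,210),(494,396)]],[s.plane(*V(*p),.09) for p in [(152,271),(540,127)]])
print("pin top", t.plane(*U(308,564),.138), s.plane(*V(667,262),.138))
hc=[(326,508),(405,552),(360,630)]; h=[t.plane(*U(*p),.05) for p in hc]; print(h)
hs=[(570,425),(652,497),(748,435)]; h=[s.plane(*V(*p),.05) for p in hs]; print(h)
print("knob top bar ends", [t.plane(*T(*p),.10) for p in [(515,620),(515,722),(497,622),(532,620)]])
print("handle", [t.plane(*T(*p),.165) for p in [(85,430),(83,560)]])
print("handle tri", tri(t,T(83,560),s,S(495,262)), tri(t,T(86,432),s,S(372,230)))
E
```

```text
lock top [ 0.5986 -0.0098  0.16  ] side [ 0.5964 -0.0094  0.16  ] (array([ 0.5978, -0.0102,  0.1593]), np.float64(0.0018413616623360214))
[array([0.616 , 0.0164, 0.16  ]), array([ 0.6149, -0.0373,  0.16  ]), array([0.5818, 0.0175, 0.16  ]), array([ 0.5807, -0.0371,  0.16  ])] [ 0.5983 -0.0101  0.16  ]
yaw screws -0.018774941836382224
[array([ 0.6119, -0.1632,  0.03  ]), array([ 0.6095, -0.2578,  0.03  ]), array([ 0.5173, -0.1609,  0.03  ]), array([ 0.5143, -0.2561,  0.03  ])] [ 0.5633 -0.2095  0.03  ]
yaw -0.020812520046094966
yaw -0.02893743480385397
side [array([ 0.6095, -0.2606,  0.03  ]), array([ 0.5144, -0.2568,  0.03  ])]
bed screws [array([ 0.6562, -0.3076,  0.052 ]), array([ 0.4661, -0.3031,  0.052 ]), array([ 0.4692, -0.112 ,  0.052 ])]
[array([ 0.6554, -0.3077,  0.052 ]), array([ 0.4654, -0.302 ,  0.052 ]), array([ 0.4698, -0.113 ,  0.052 ])]
units [array([0.6163, 0.3275, 0.09  ]), array([0.5197, 0.193 , 0.09  ])] [array([0.6155, 0.3247, 0.09  ]), array([0.5189, 0.191 , 0.09  ])]
pin top [0.427  0.2796 0.138 ] [0.4252 0.279  0.138 ]
[array([0.4587, 0.287 , 0.05  ]), array([0.4359, 0.243 , 0.05  ]), array([0.393 , 0.2656, 0.05  ])]
[array([0.4562, 0.2929, 0.05  ]), array([0.4145, 0.3106, 0.05  ]), array([0.3942, 0.2685, 0.05  ])]
knob top bar ends [array([ 0.4376, -0.2197,  0.1   ]), array([ 0.3839, -0.2205,  0.1   ]), array([ 0.4363, -0.2102,  0.1   ]), array([ 0.4378, -0.2288,  0.1   ])]
handle [array([0.5274, 0.0103, 0.165 ]), array([0.4611, 0.0095, 0.165 ])]
handle tri (array([0.4578, 0.0085, 0.1623]), np.float64(0.007020772756155775)) (array([0.5256, 0.0094, 0.1617]), np.float64(0.0022135650038965587))
```

```bash
cat >> h.py <<'E'
def st(): 
    o=bot.get_obs(); M=rot(o["eef_rot"]); return o,np.array(o["eef_pos"]),M
def go(P,yaw=None,flip=1):
    """tool-frame shift from current measured TCP to world grasp target P (TCP), jaw z-axis at flip*(y axis rotated by yaw)"""
    o,p,M=st(); d=M.T@(np.array(P)-p); print("shift",d.round(4),"len",round(float(np.linalg.norm(d)),4))
    if yaw is not None:
        z=flip*np.array([-np.sin(yaw),np.cos(yaw),0]); y=np.array([0,0,-1.]); G=np.stack([np.cross(y,z),y,z],1)
        print("rotvec",R.from_matrix(M.T@G).as_rotvec().round(4))
def show():
    o,p,M=st(); print("t",round(o["clock"],2),"p",p.round(4),"F",np.round(o["wrist_force"],1),"T",np.round(o["wrist_torque"],2),"gap",round(o["finger_gap"],4),"q",np.round(o["joint_pos"],2)); print(M.round(3))
E
python3 - <<'E'
from h import *
show(); go([.5,-.25,.4],-.022,1); go([.5,-.25,.4],-.022,-1)
E
```

```text
t 0.3 p [ 0.1825 -0.6497  0.4043] F [ 0.2  0.9 -0.2] T [ 0.02  0.02 -0.01] gap 0.0854 q [-1.45  0.29  1.58 -0.    1.28 -0.15]
[[-0.963 -0.     0.27 ]
 [-0.27   0.001 -0.963]
 [-0.    -1.    -0.001]]
shift [-0.4137  0.0046 -0.299 ] len 0.5105
rotvec [ 0.0000e+00 -2.8458e+00 -1.2000e-03]
shift [-0.4137  0.0046 -0.299 ] len 0.5105
rotvec [0.0008 0.2958 0.    ]
```

```bash
python3 -m inch '[[-0.030,0,-0.02,0,0.1,0,100],[-0.030,0,-0.02,0,0.1,0,100],[-0.030,0,-0.02,0,0.0958,0,100],[-0.026,0,-0.027,0,0,0,100],[-0.026,0,-0.027,0,0,0,100],[-0.026,0,-0.027,0,0,0,100],[-0.026,0,-0.027,0,0,0,100],[-0.026,0,-0.027,0,0,0,100]]'; python3 - <<'E'
from h import *
show(); go([.426,.279,.40],-.022,-1)
E
```

```text
clock: 0.97
eef_pos: [0.3945, -0.4418, 0.4049]
eef_rot: [0.008, -0.008, -0.707, 0.707]
wrist_force: [-0.0, 0.4, -0.2]
finger_gap: 0.0852
t 0.97 p [ 0.3945 -0.4418  0.4049] F [-0.   0.4 -0.2] T [-0.04 -0.01 -0.02] gap 0.0852 q [-1.01  0.11  1.79  0.    1.25  0.58]
[[-1.     0.    -0.022]
 [ 0.022 -0.    -1.   ]
 [-0.    -1.     0.   ]]
shift [-0.0155  0.0047 -0.7213] len 0.7215
rotvec [-0.0002 -0.0002 -0.0002]
```

```bash
python3 -m inch '[[-0.015,0,-0.036,0,0,0,100],[-0.015,0,-0.036,0,0,0,100],[-0.015,0,-0.036,0,0,0,100],[-0.015,0,-0.036,0,0,0,100],[-0.015,0,-0.036,0,0,0,100],[-0.01,0,-0.038,0,0,0,100],[-0.0,0,-0.038,0,0,0,100],[0,0,-0.038,0,0,0,100]]'; python3 -m inch '[[0,0,-0.038,0,0,0,100],[0,0,-0.038,0,0,0,100],[0,0,-0.038,0,0,0,100],[0,0,-0.038,0,0,0,100],[0.01,0,-0.038,0,0,0,100],[0.01,0,-0.038,0,0,0,100],[0.015,0,-0.036,0,0,0,100],[0.015,0,-0.036,0,0,0,100]]';python3 - <<'E'
from h import *
show(); go([.426,.279,.40],-.022,-1)
s=Cam("side"); s.crop(200,220,400,400,4,"s1.png"); t=Cam("top"); cv2.imwrite("pics/t1.png",t.c[:,:,::-1])
E
```

```text
clock: 1.63
eef_pos: [0.4851, -0.1494, 0.4048]
eef_rot: [0.008, -0.008, -0.707, 0.707]
wrist_force: [0.4, -1.3, 0.1]
finger_gap: 0.0859
clock: 2.3
eef_pos: [0.4406, 0.1514, 0.4049]
eef_rot: [-0.008, 0.008, 0.707, -0.707]
wrist_force: [0.4, -0.2, -0.1]
finger_gap: 0.0853
t 2.3 p [0.4406 0.1514 0.4049] F [ 0.4 -0.2 -0.1] T [ 0.07 -0.04  0.01] gap 0.0853 q [ 0.11 -0.19  2.07  0.    1.26  1.71]
[[-1.     0.001 -0.022]
 [ 0.022  0.    -1.   ]
 [-0.001 -1.    -0.   ]]
shift [ 0.0174  0.0049 -0.1272] len 0.1285
rotvec [ 0.0001 -0.0001 -0.0006]
```

View pics/s1.png

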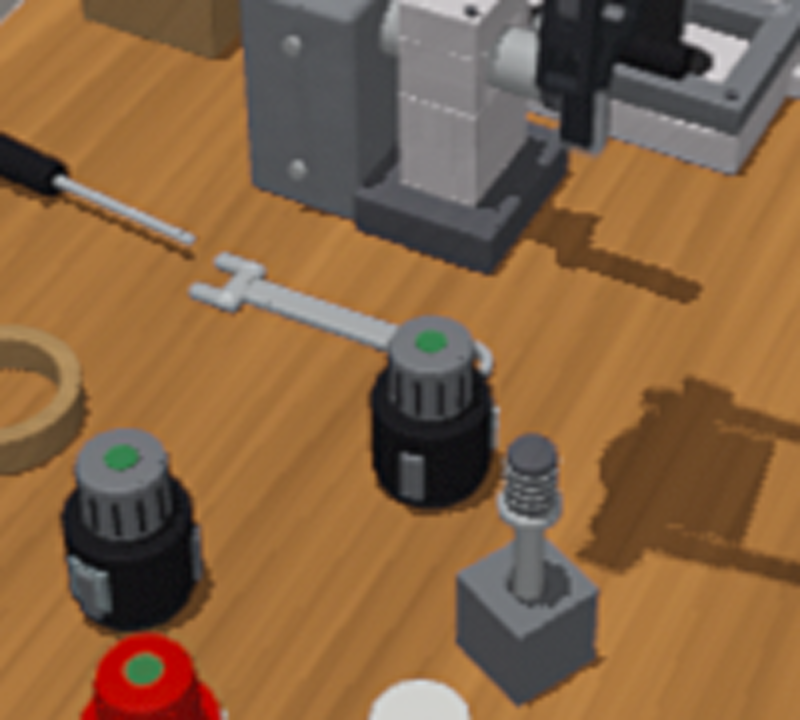

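```bash
python3 -m inch '[[0.003,0,-0.025,0,0,0,100],[0.004,0,-0.026,0,0,0,100],[0.004,0,-0.026,0,0,0,100],[0.004,0,-0.025,0,0,0,100],[0.0024,0,-0.025,0,0,0,100],[0,0.02,0,0,0,0,100],[0,0.025,0,0,0,0,100],[0,0.02,0,0,0,0,100]]'; python3 - <<'E'
from h import *
show(); go([.426,.279,.285],-.022,-1)
s=Cam("side"); s.crop(200,220,400,400,4,"s2.png")
E
```

```text
clock: 3.07
eef_pos: [0.4272, 0.2769, 0.3388]
eef_rot: [0.007, -0.008, -0.707, 0.707]
wrist_force: [0.9, -0.1, -0.9]
finger_gap: 0.0854
t 3.07 p [0.4272 0.2769 0.3388] F [ 0.9 -0.1 -0.9] T [-0.01 -0.    0.05] gap 0.0854 q [ 0.38 -0.02  2.04 -0.    1.12  1.97]
[[-1.     0.001 -0.021]
 [ 0.021 -0.    -1.   ]
 [-0.001 -1.     0.   ]]
shift [ 0.0013  0.0538 -0.0021] len 0.0539
rotvec [-0.0002  0.0006 -0.0006]
```

View pics/s2.png

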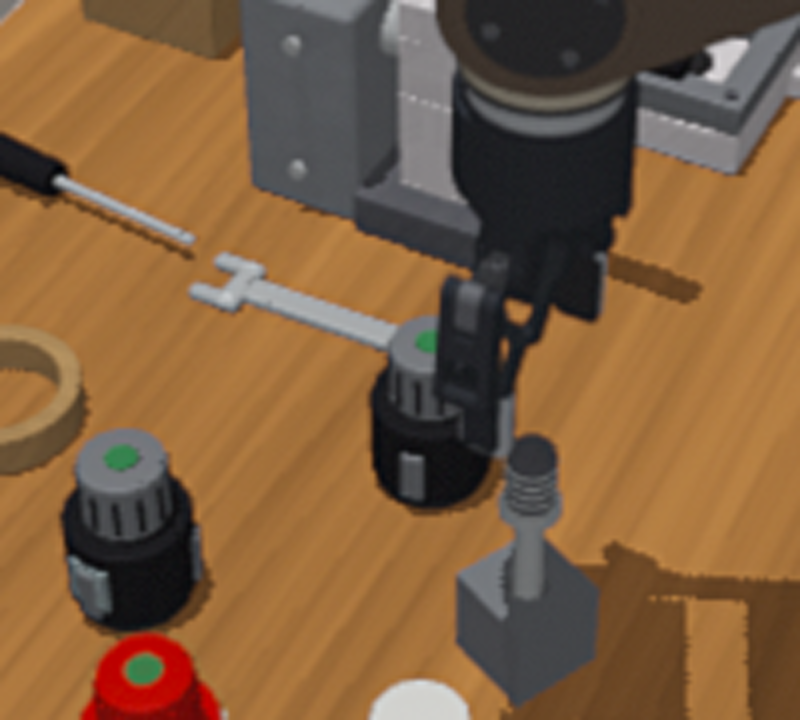

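```bash
python3 - <<'E'
from h import *
s=Cam("side")
for P in [(0.427,0.277,0.184),(0.427,0.277,0.166),(0.427,0.32,0.18),(.426,.279,.138)]: print((s.proj(P)-[200,220])*4)
E
```

```text
[532.89179909 369.34701286]
[531.80599666 398.93734097]
[490.92446953 440.58831827]
[530.36522251 447.39285294]
```

```bash
python3 -m inch '[[0.0013,0.018,-0.002,0,0,0,100],[0,0.018,0,0,0,0,100],[0,0.018,0,0,0,0,100],[0,0,0,0,0,0,60],[0,0,0,0,0,0,0],[0,0,0,0,0,0,0],[0,0,0,0,0,0,0],[0,0,0,0,0,0,0]]'; python3 -m inch '[[0,0,0,0,0,0,0],[0,0,0,0,0,0,0]]';python3 - <<'E'
from h import *
show()
s=Cam("side"); s.crop(240,260,390,400,5,"s3.png")
E
```

```text
clock: 3.83
eef_pos: [0.4263, 0.2793, 0.2875]
eef_rot: [-0.007, 0.009, 0.707, -0.707]
wrist_force: [-0.0, -0.3, 0.6]
finger_gap: 0.0255
clock: 4.0
eef_pos: [0.4264, 0.2794, 0.2876]
eef_rot: [-0.007, 0.009, 0.707, -0.707]
wrist_force: [-0.2, -0.7, 6.3]
finger_gap: 0.022
t 4.0 p [0.4264 0.2794 0.2876] F [-0.2 -0.7  6.3] T [-0.09  0.    0.04] gap 0.022 q [ 0.38  0.05  2.07 -0.    1.01  1.97]
[[-1.     0.003 -0.022]
 [ 0.022  0.001 -1.   ]
 [-0.003 -1.    -0.001]]
```

View pics/s3.png

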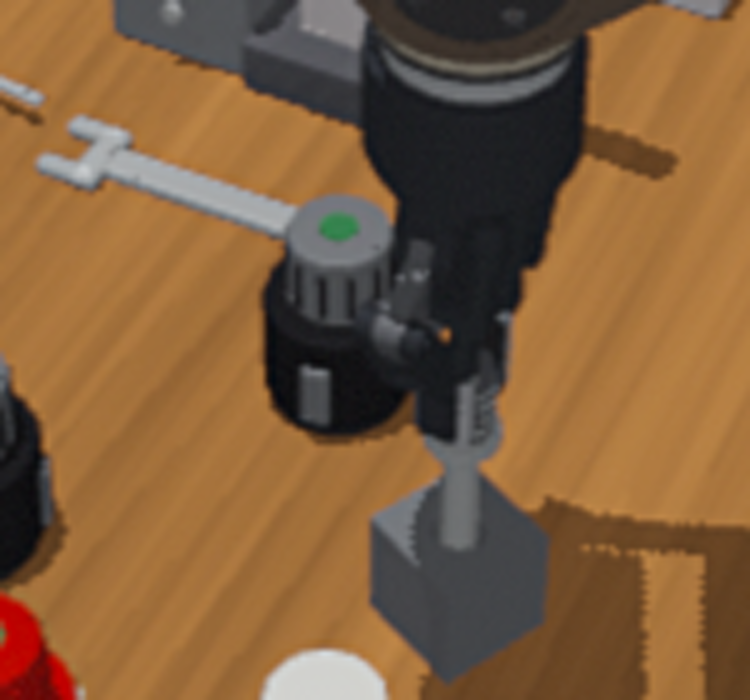

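```bash
python3 -m inch '[[0,-0.01,0,0,0,0,0],[0,-0.025,0,0,0,0,0],[0,-0.03,0,0,0,0,0],[0,-0.03,0,0,0,0,0],[0,-0.03,0,0,0,0,0],[0,-0.03,0,0,0,0,0],[0,-0.025,0,0,0,0,0],[0,0,0,0,0,0,0]]'; python3 - <<'E'
from h import *
show(); go([.598,-.010,.47],-.022,-1)
s=Cam("side"); s.crop(240,160,390,400,2.5,"s4.png")
E
```

```text
clock: 4.72
eef_pos: [0.4259, 0.2794, 0.4725]
eef_rot: [-0.004, 0.011, 0.709, -0.706]
wrist_force: [1.4, -0.3, -0.9]
finger_gap: 0.0222
t 4.72 p [0.4259 0.2794 0.4725] F [ 1.4 -0.3 -0.9] T [ 0.   -0.1   0.05] gap 0.0222 q [ 0.38 -0.13  1.9   0.    1.37  1.97]
[[-1.     0.01  -0.022]
 [ 0.022  0.004 -1.   ]
 [-0.01  -1.    -0.004]]
shift [-0.1783  0.003   0.2856] len 0.3367
rotvec [ 0.0044  0.0003 -0.01  ]
```

View pics/s4.png

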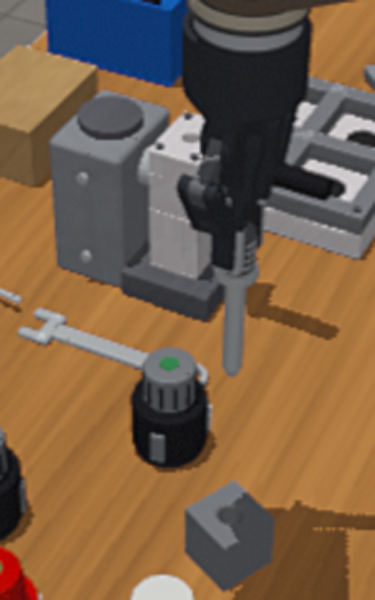

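```bash
python3 -m inch '[[-0.015,0,0.02,0,0,-0.005,0],[-0.020,0,0.032,0.004,0,-0.005,0],[-0.020,0,0.032,0,0,0,0],[-0.020,0,0.032,0,0,0,0],[-0.020,0,0.032,0,0,0,0],[-0.020,0,0.032,0,0,0,0],[-0.020,0,0.032,0,0,0,0],[-0.02,0,0.032,0,0,0,0]]'; python3 -m inch '[[-0.014,0,0.025,0,0,0,0],[-0.009,0,0.015,0,0,0,0],[0,0,0,0,0,0,0],[0,0,0,0,0,0,0]]'; python3 - <<'E'
from h import *
show(); go([.598,-.010,.47],-.022,-1)
s=Cam("side"); s.crop(250,100,400,280,4,"s5.png"); t=Cam("top"); t.crop(270,170,370,290,5,"t5.png")
E
```

```text
clock: 5.43
eef_pos: [0.5754, 0.0301, 0.462]
eef_rot: [0.013, -0.002, -0.706, 0.708]
wrist_force: [1.5, 0.9, -2.1]
finger_gap: 0.022
clock: 5.77
eef_pos: [0.5973, -0.009, 0.463]
eef_rot: [0.013, -0.003, -0.706, 0.708]
wrist_force: [-0.7, 0.2, -1.5]
finger_gap: 0.0219
t 5.77 p [ 0.5973 -0.009   0.463 ] F [-0.7  0.2 -1.5] T [ 0.03 -0.04  0.  ] gap 0.0219 q [-0.18  0.08  1.71 -0.    1.37  1.41]
[[-1.    -0.014 -0.023]
 [ 0.023 -0.002 -1.   ]
 [ 0.014 -1.     0.002]]
shift [-0.0006 -0.007   0.001 ] len 0.0072
rotvec [-0.0024 -0.0012  0.0141]
```

View pics/s5.png

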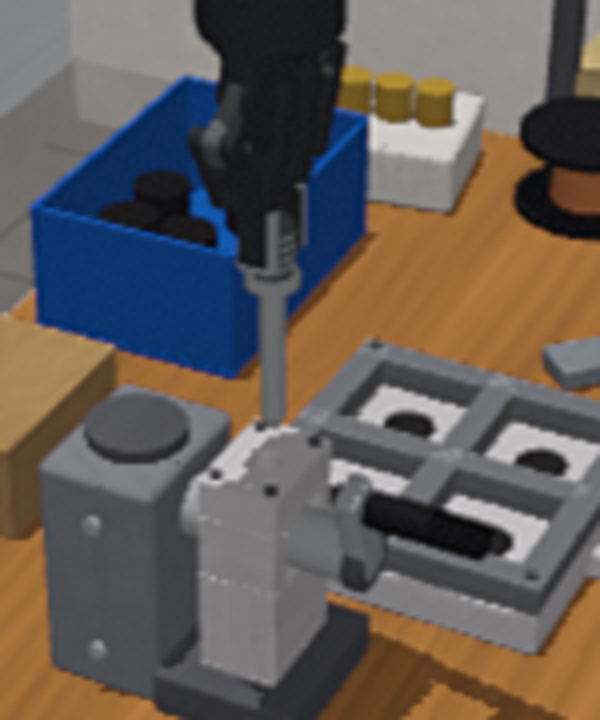

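View pics/t5.png

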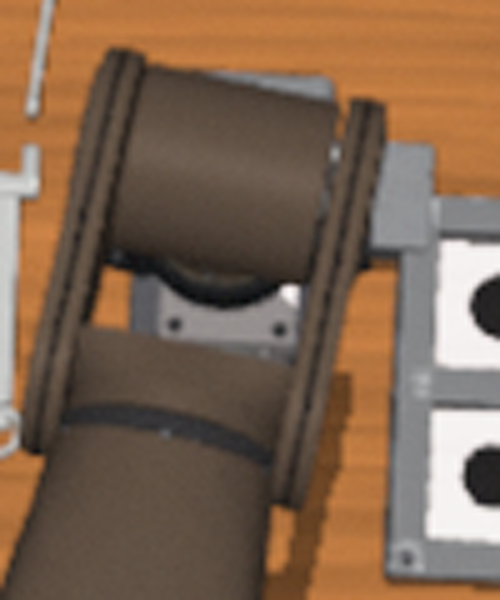

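```bash
python3 -m inch '[[-0.0006,-0.004,0.001,-0.002,-0.001,0.014,0],[0,0,0,0,0,0,0],[0,0,0,0,0,0,0],[0,0,0,0,0,0,0]]'; python3 - <<'E'
from h import *
show(); go([.598,-.010,.47],-.022,-1)
o,p,M=st(); 
s=Cam("side"); s.crop(290,160,350,230,10,"s6.png")
for L in (.2776,.2776-.09):
    P=p+M@[0,L,0]; print(P, (s.proj(P)-[290,160]+.5)*10)
E
```

```text
clock: 6.2
eef_pos: [0.5977, -0.0089, 0.4696]
eef_rot: [0.005, -0.009, -0.706, 0.708]
wrist_force: [-0.5, 0.7, -0.8]
finger_gap: 0.0223
t 6.2 p [ 0.5977 -0.0089  0.4696] F [-0.5  0.7 -0.8] T [ 0.   -0.01  0.02] gap 0.0223 q [-0.18  0.07  1.7  -0.    1.36  1.41]
[[-1.     0.005 -0.02 ]
 [ 0.02  -0.002 -1.   ]
 [-0.005 -1.     0.002]]
shift [-0.0003 -0.0004  0.001 ] len 0.0011
rotvec [-0.002   0.0021 -0.0047]
[ 0.59904298 -0.00954131  0.1920293 ] [257.02942323 429.53986124]
[ 0.59862109 -0.00934938  0.28202811] [261.84987426  70.26298871]
```

View pics/s6.png

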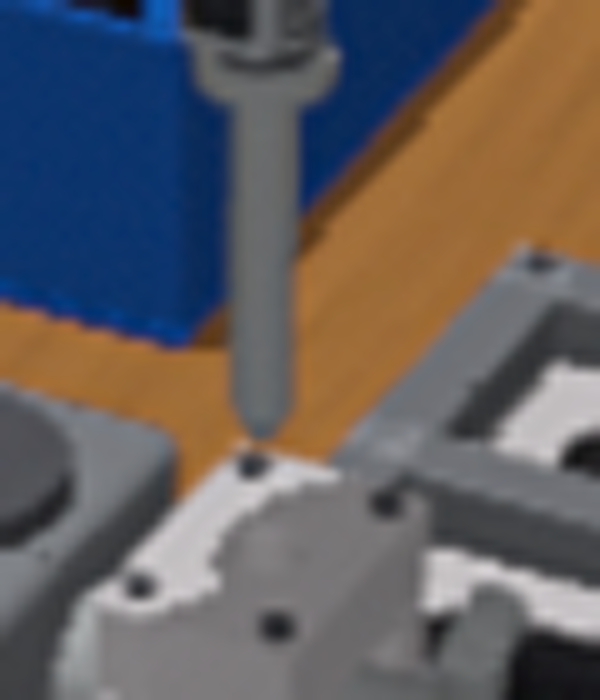

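```bash
python3 - <<'E'
from h import *
s=Cam("side")
for P in [(.599,-.0095,.16),(.598,-.0095,.16),(.597,-.0095,.16),(.598,-.0115,.16)]: print(P,(s.proj(P)-[290,160]+.5)*10)
s.crop(300,200,335,230,20,"s7.png")
E
```

```text
(0.599, -0.0095, 0.16) [255.98483687 550.55674562]
(0.598, -0.0095, 0.16) [260.05970098 551.69872134]
(0.597, -0.0095, 0.16) [264.13657588 552.84126058]
(0.598, -0.0115, 0.16) [263.95570263 547.09046822]
```

View pics/s7.png

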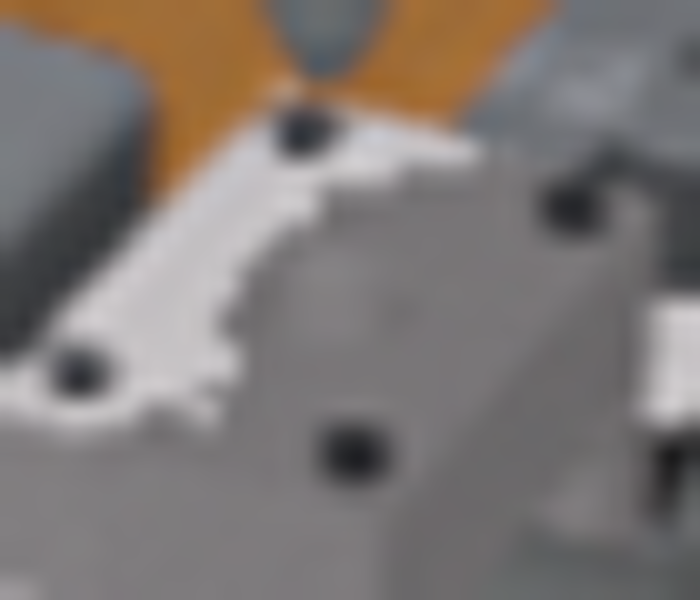

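```bash
python3 -m inch '[[0,0.008,0,-0.002,0.002,-0.005,0],[0,0.01,0,0,0,0,0],[0,0.008,0,0,0,0,0],[0,0,0,0,0,0,0],[0,0,0,0,0,0,0]]'; python3 - <<'E'
from h import *
show(); go([.598,-.010,.47],-.022,-1)
o,p,M=st(); print(p+M@[0,.2776,0])
s=Cam("side"); s.crop(290,170,350,230,10,"s8.png")
E
```

```text
clock: 6.72
eef_pos: [0.5979, -0.0098, 0.4413]
eef_rot: [-0.01, 0.007, 0.707, -0.707]
wrist_force: [0.2, -0.5, -2.2]
finger_gap: 0.0222
t 6.72 p [ 0.5979 -0.0098  0.4413] F [ 0.2 -0.5 -2.2] T [-0.01  0.03 -0.04] gap 0.0222 q [-0.19  0.09  1.73 -0.    1.32  1.41]
[[-1.    -0.004 -0.023]
 [ 0.023  0.001 -1.   ]
 [ 0.004 -1.    -0.001]]
shift [-0.     -0.0287  0.0002] len 0.0287
rotvec [ 0.0006 -0.0011  0.0041]
[ 0.59673269 -0.00957096  0.16371006]
```

View pics/s8.png

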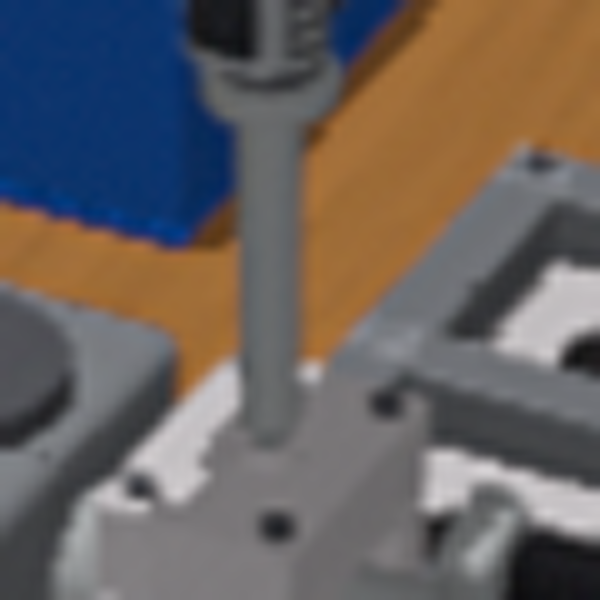

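```bash
python3 -m inch '[[0,0.002,0,0,-0.001,0.004,0],[0,0.003,0,0,0,0,0],[0,0.004,0,0,0,0,0],[0,0.003,0,0,0,0,0],[0,0,0,0,0,0,0]]'; python3 - <<'E'
from h import *
show(); go([.598,-.010,.47],-.022,-1)
o,p,M=st(); print(p+M@[0,.2776,0])
s=Cam("side"); s.crop(290,170,350,230,10,"s9.png")
E
```

```text
clock: 7.18
eef_pos: [0.598, -0.0098, 0.4302]
eef_rot: [0.007, -0.008, -0.707, 0.707]
wrist_force: [0.4, -0.7, -1.3]
finger_gap: 0.0219
t 7.18 p [ 0.598  -0.0098  0.4302] F [ 0.4 -0.7 -1.3] T [-0.12 -0.05 -0.03] gap 0.0219 q [-0.19  0.1   1.75 -0.    1.29  1.41]
[[-1.     0.002 -0.022]
 [ 0.022 -0.    -1.   ]
 [-0.002 -1.     0.   ]]
shift [-0.0001 -0.0398  0.0002] len 0.0398
rotvec [-0.0004  0.0001 -0.002 ]
[ 0.5985004  -0.0099511   0.15261279]
```

View pics/s9.png

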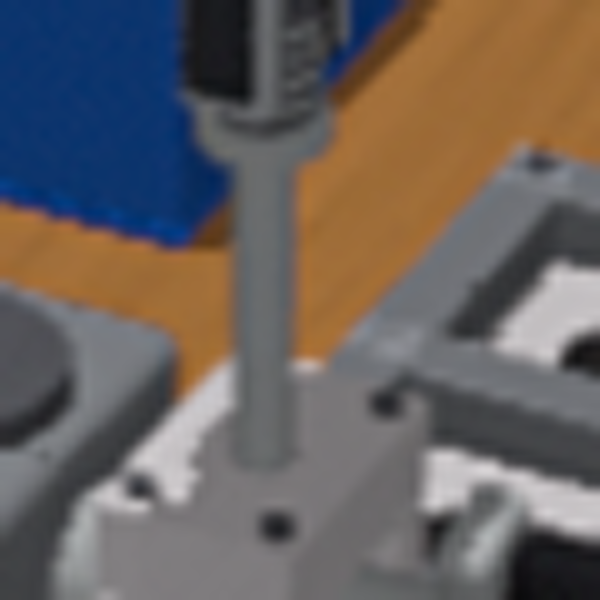

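```bash
python3 -m inch '[[0,0.003,0,0,0,-0.001,0],[0,0.004,0,0,0,0,0],[0,0.004,0,0,0,0,0],[0,0.003,0,0,0,0,0],[0,0.002,0,0,0,0,0],[0,0,0,0,0,0,0]]'; python3 - <<'E'
from h import *
show(); go([.598,-.010,.47],-.022,-1)
o,p,M=st(); print(p+M@[0,.2776,0])
E
```

```text
clock: 7.73
eef_pos: [0.598, -0.01, 0.4143]
eef_rot: [0.007, -0.008, -0.707, 0.707]
wrist_force: [-0.5, -3.0, -3.0]
finger_gap: 0.022
t 7.73 p [ 0.598  -0.01    0.4143] F [-0.5 -3.  -3. ] T [-0.56 -0.11  0.05] gap 0.022 q [-0.19  0.11  1.76 -0.    1.27  1.41]
[[-1.     0.001 -0.022]
 [ 0.022 -0.001 -1.   ]
 [-0.001 -1.     0.001]]
shift [-0.0001 -0.0557  0.0001] len 0.0557
rotvec [-0.0007 -0.     -0.0011]
[ 0.59832237 -0.01016129  0.13668874]
```

```bash
python3 -m inch '[[0,0,0,0,0,0,50],[0,0,0,0,0,0,100],[0,0,0,0,0,0,100],[0,0,0,0,0,0,100],[0,0,0,0,0,0,100],[0,-0.02,0,0,0,0,100],[0,-0.03,0,0,0,0,100],[0,-0.035,0,0,0,0,100]]'; python3 - <<'E'
from h import *
show(); go([.476,-.0073+.0173,.42],-.022,-1)
s=Cam("side"); s.crop(280,140,400,260,6,"s10.png")
E
```

```text
clock: 8.4
eef_pos: [0.5977, -0.0096, 0.4986]
eef_rot: [-0.009, 0.007, 0.708, -0.707]
wrist_force: [0.5, 0.4, 0.4]
finger_gap: 0.0853
t 8.4 p [ 0.5977 -0.0096  0.4986] F [0.5 0.4 0.4] T [ 0.   -0.04  0.05] gap 0.0853 q [-0.19  0.06  1.66  0.    1.42  1.41]
[[-1.    -0.003 -0.022]
 [ 0.022  0.001 -1.   ]
 [ 0.003 -1.    -0.001]]
shift [ 0.1218  0.079  -0.0168] len 0.1461
rotvec [0.0013 0.0001 0.0033]
```

View pics/s10.png

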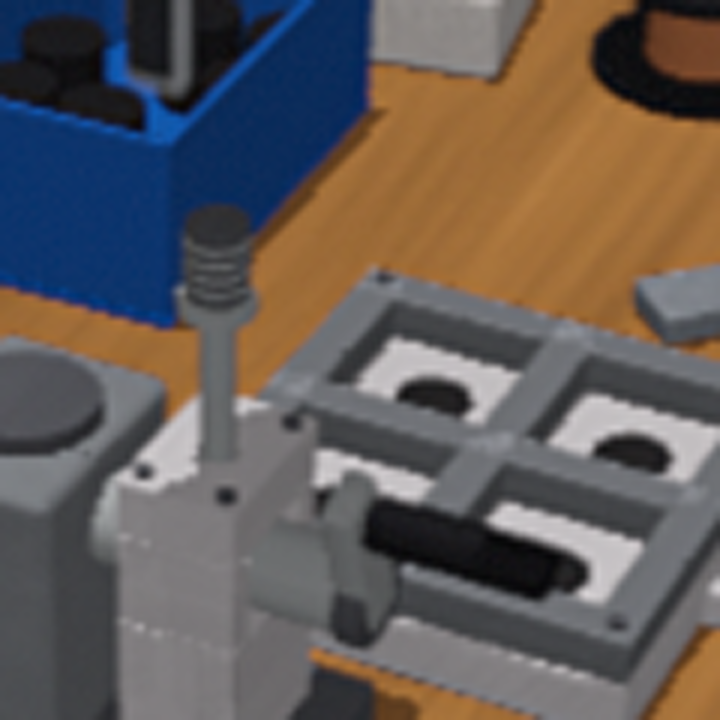

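```bash
python3 -m inch '[[0.025,0,-0.003,0,0,0.003,100],[0.03,0,-0.004,0,0,0,100],[0.03,0,-0.005,0,0,0,100],[0.03,0.02,-0.004,0,0,0,100],[0.003,0.035,0,0,0,0,100],[0,0.035,0,0,0,0,100],[0,0.03,0,0,0,0,100],[0,0,0,0,0,0,100]]'; python3 - <<'E'
from h import *
show(); go([.480,.0095,.317],-.022,-1)
s=Cam("side"); s.crop(280,140,400,260,6,"s11.png")
t=Cam("top"); t.crop(270,200,370,290,6,"t11.png")
E
```

```text
clock: 9.12
eef_pos: [0.4786, 0.0094, 0.373]
eef_rot: [-0.01, 0.005, 0.708, -0.706]
wrist_force: [-1.1, -0.8, -1.6]
finger_gap: 0.0851
t 9.12 p [0.4786 0.0094 0.373 ] F [-1.1 -0.8 -1.6] T [-0.    0.05 -0.  ] gap 0.0851 q [-0.19 -0.13  2.08  0.    1.2   1.4 ]
[[-1.    -0.007 -0.022]
 [ 0.022  0.002 -1.   ]
 [ 0.007 -1.    -0.002]]
shift [-0.0018  0.056  -0.    ] len 0.056
rotvec [ 0.0023 -0.      0.0069]
```

View pics/s11.png

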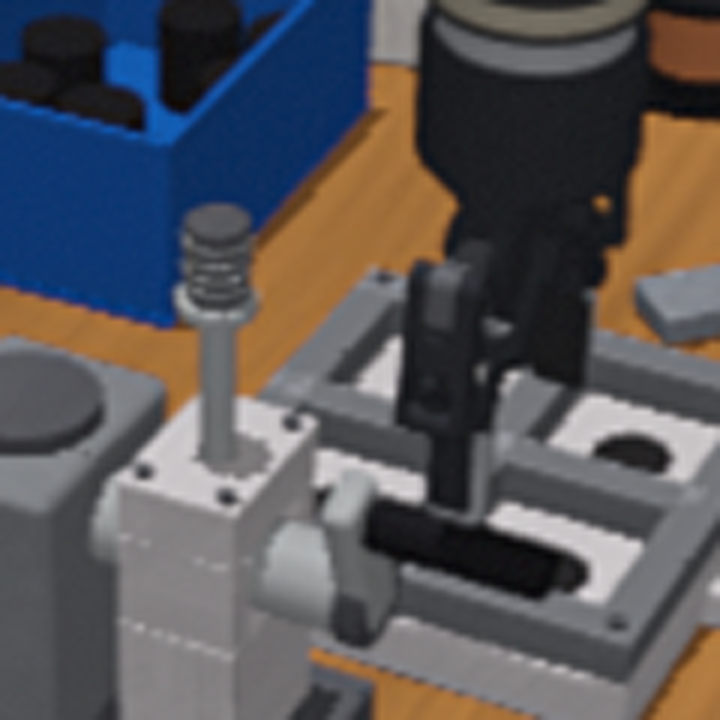

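View pics/t11.png

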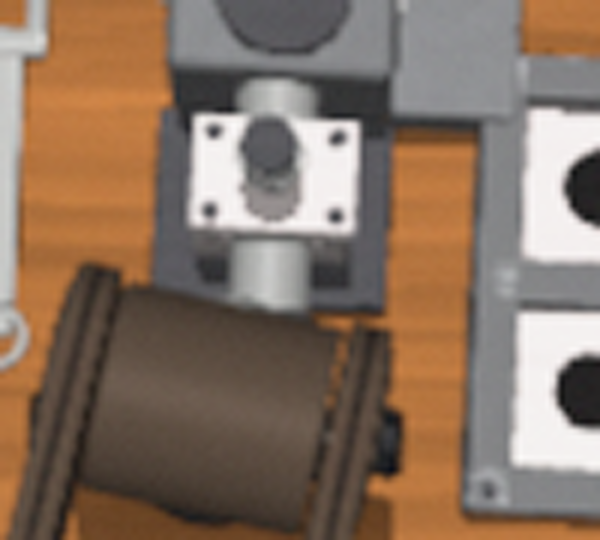

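```bash
python3 -m inch '[[-0.001,0.018,0,0.002,0,0.007,100],[0,0.018,0,0,0,0,100],[0,0.019,0,0,0,0,100],[0,0,0,0,0,0,50],[0,0,0,0,0,0,0],[0,0,0,0,0,0,0],[0,0,0,0,0,0,0],[0,0,0,0,0,0,0]]'; python3 - <<'E'
from h import *
show(); go([.480,.0095,.317],-.022,-1)
s=Cam("side"); s.crop(280,140,400,260,6,"s12.png")
E
```

```text
clock: 9.88
eef_pos: [0.4831, 0.0087, 0.3266]
eef_rot: [0.002, -0.013, -0.706, 0.708]
wrist_force: [-0.9, 0.0, 0.4]
finger_gap: 0.0256
t 9.88 p [0.4831 0.0087 0.3266] F [-0.9  0.   0.4] T [0.02 0.   0.02] gap 0.0256 q [-0.19 -0.06  2.11  0.    1.08  1.4 ]
[[-1.     0.015 -0.022]
 [ 0.022 -0.003 -1.   ]
 [-0.015 -1.     0.003]]
shift [ 0.0033  0.0096 -0.0008] len 0.0101
rotvec [-0.0025  0.0001 -0.0154]
```

View pics/s12.png

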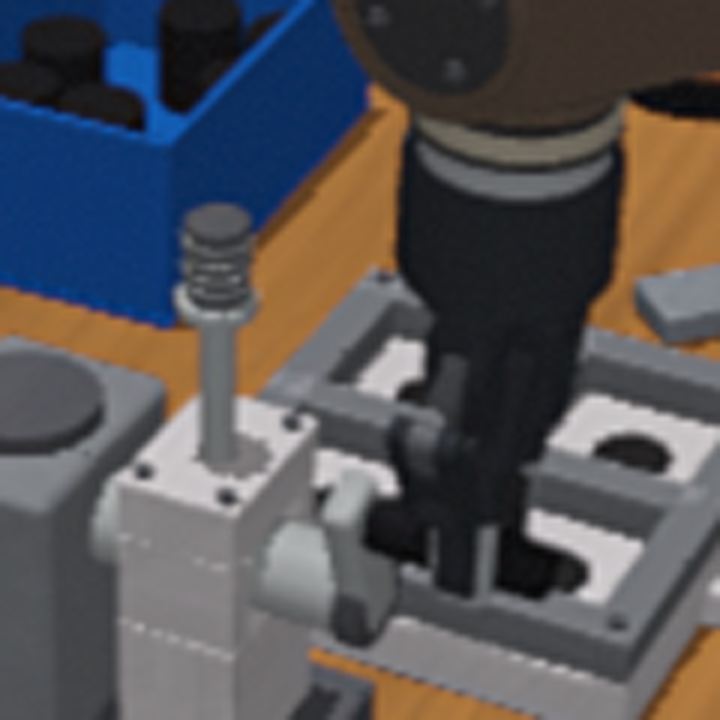

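```bash
python3 -m inch '[[0,0,0,0,0,0,60],[0,0,0,0,0,0,60],[0,0.005,0,-0.0025,0,-0.012,60],[0.001,0.005,-0.0008,0,0,-0.003,60],[0,0,0,0,0,0,0],[0,0,0,0,0,0,0],[0,0,0,0,0,0,0],[0,0,0,0,0,0,0]]'; python3 - <<'E'
from h import *
show(); go([.480,.0095,.317],-.022,-1)
E
```

```text
clock: 10.6
eef_pos: [0.4812, 0.0095, 0.3141]
eef_rot: [-0.009, 0.006, 0.707, -0.707]
wrist_force: [-0.7, -1.0, -1.0]
finger_gap: 0.0202
t 10.6 p [0.4812 0.0095 0.3141] F [-0.7 -1.  -1. ] T [-0.17  0.16 -0.02] gap 0.0202 q [-0.19 -0.05  2.12 -0.    1.07  1.4 ]
[[-1.    -0.005 -0.022]
 [ 0.022  0.    -1.   ]
 [ 0.005 -1.    -0.   ]]
shift [ 0.0013 -0.0029  0.    ] len 0.0032
rotvec [ 0.0004 -0.0001  0.0046]
```

```bash
cat > crank.py <<'E'
from h import *
import sys
n=int(sys.argv[1]) if len(sys.argv)>1 else 8; dth=float(sys.argv[2]) if len(sys.argv)>2 else .035
o,p,M=st()
y0=-.010+(.598-p[0])*.022; c=.267
th=np.arctan2(-(p[1]-y0),p[2]-c); r=np.hypot(p[1]-y0,p[2]-c)
print("t",round(o["clock"],2),"theta",round(th,3),"r",round(r,4),"F",np.round(o["wrist_force"],1),"T",np.round(o["wrist_torque"],2),"x",p[0].round(4))
W=[p]+[np.array([.481,y0-.05*np.sin(th+dth*k),c+.05*np.cos(th+dth*k)]) for k in range(1,n+1)]
for a,b in zip(W,W[1:]): print((M.T@(b-a)).round(4).tolist())
z=-np.array([np.sin(.022),np.cos(.022),0]); y=np.array([0,0,-1.]); G=np.stack([np.cross(y,z),y,z],1)
print("rotvec",R.from_matrix(M.T@G).as_rotvec().round(4))
s=Cam("side"); 
# pin head dark top row: search column band
s.crop(290,150,380,250,4,f"cr_{o['clock']:.2f}.png")
b=s.c[160:230,306:326].astype(int); rows=np.where((b.max(2)<75).sum(1)>=5)[0]+160; print("head dark rows",rows.min() if len(rows) else None,rows.max() if len(rows) else None)
E
python3 crank.py; ls pics | tail -3
```

```text
t 10.6 theta -0.345 r 0.05 F [-0.7 -1.  -1. ] T [-0.17  0.16 -0.02] x 0.4812
[0.0002, -0.0005, 0.0017]
[-0.0, -0.0005, 0.0017]
[-0.0, -0.0004, 0.0017]
[-0.0, -0.0004, 0.0017]
[-0.0, -0.0003, 0.0017]
[-0.0, -0.0003, 0.0017]
[-0.0, -0.0002, 0.0017]
[-0.0, -0.0001, 0.0017]
rotvec [ 0.0004 -0.0001  0.0046]
head dark rows 177 188
top0.png
ts.png
tu.png
```

```bash
python3 -m inch '[[0,-0.0005,0.0017,0,0,0.004,0],[0,-0.0005,0.0017,0,0,0,0],[0,-0.0004,0.0017,0,0,0,0],[0,-0.0004,0.0017,0,0,0,0],[0,-0.0003,0.0017,0,0,0,0],[0,-0.0003,0.0017,0,0,0,0],[0,-0.0002,0.0017,0,0,0,0],[0,-0.0001,0.0017,0,0,0,0]]'; python3 crank.py
```

```text
clock: 11.32
eef_pos: [0.4806, -0.0038, 0.3172]
eef_rot: [-0.009, 0.007, 0.708, -0.706]
wrist_force: [-6.6, 3.1, 1.6]
finger_gap: 0.0202
t 11.32 theta -0.072 r 0.0503 F [-6.6  3.1  1.6] T [0.58 0.94 0.07] x 0.4806
[-0.0004, 0.0002, 0.0018]
[-0.0, -0.0, 0.0017]
[-0.0, 0.0, 0.0017]
[-0.0, 0.0001, 0.0017]
[-0.0, 0.0001, 0.0017]
[-0.0, 0.0002, 0.0017]
[-0.0, 0.0003, 0.0017]
[-0.0, 0.0003, 0.0017]
rotvec [0.0019 0.0003 0.0024]
head dark rows 182 193
```

```bash
ls pics/cr*
```

```text
pics/cr_10.60.png
pics/cr_11.32.png
```

View pics/cr_11.32.png

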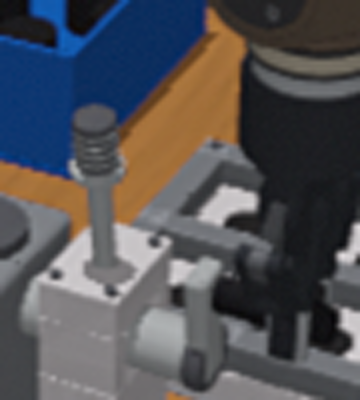

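View pics/cr_10.60.png

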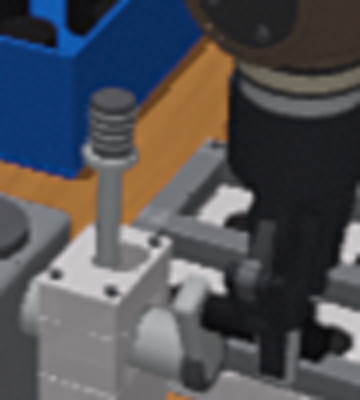

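The side view at t=11.32 shows the pin leaning slightly and about 1 cm lower (head top at (95,105), was (112,95)). Its tip is entering the cross-hole, so I'll continue in smaller steps.

```bash
python3 -m inch '[[0,0,0.0013,0,0,0.002,0],[0,0,0.0013,0,0,0,0],[0,0,0.0013,0,0,0,0],[0,0,0,0,0,0,0]]'; python3 crank.py 6 .025; ls pics/cr*
```

```text
clock: 11.7
eef_pos: [0.4804, -0.0079, 0.3174]
eef_rot: [-0.008, 0.007, 0.708, -0.707]
wrist_force: [-7.1, 2.9, 3.5]
finger_gap: 0.0205
t 11.7 theta 0.009 r 0.0504 F [-7.1  2.9  3.5] T [0.37 1.07 0.08] x 0.4804
[-0.0006, 0.0004, 0.0012]
[-0.0, 0.0001, 0.0012]
[-0.0, 0.0001, 0.0012]
[-0.0, 0.0001, 0.0012]
[-0.0, 0.0001, 0.0012]
[-0.0, 0.0002, 0.0012]
rotvec [0.0014 0.0002 0.0016]
head dark rows 182 193
pics/cr_10.60.png
pics/cr_11.32.png
pics/cr_11.70.png
```

```bash
python3 -m inch '[[0,0.0002,0.0012,0,0,0.001,0],[0,0.0002,0.0012,0,0,0,0],[0,0.0001,0.0012,0,0,0,0],[0,0,0,0,0,0,0]]'; python3 crank.py 6 .025; ls pics/cr*
```

```text
clock: 12.08
eef_pos: [0.4803, -0.0115, 0.3172]
eef_rot: [-0.008, 0.007, 0.707, -0.707]
wrist_force: [-9.0, 2.4, 4.8]
finger_gap: 0.0203
t 12.08 theta 0.082 r 0.0504 F [-9.   2.4  4.8] T [0.34 1.3  0.02] x 0.4803
[-0.0007, 0.0005, 0.0012]
[-0.0, 0.0001, 0.0012]
[-0.0, 0.0002, 0.0012]
[-0.0, 0.0002, 0.0012]
[-0.0, 0.0002, 0.0012]
[-0.0, 0.0003, 0.0012]
rotvec [0.0011 0.0003 0.0014]
head dark rows 182 193
pics/cr_10.60.png
pics/cr_11.32.png
pics/cr_11.70.png
pics/cr_12.08.png
```

View pics/cr_12.08.png

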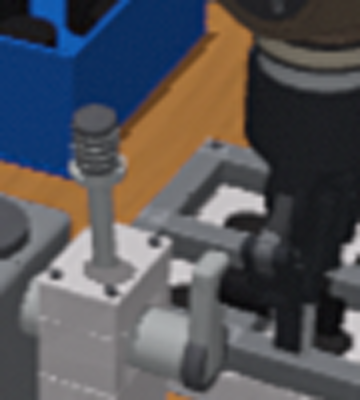

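```bash
cat > pinz.py <<'E'
from h import *
s=Cam("side"); w=s.cloud()[150:235,300:330].reshape(-1,3)
w=w[(w[:,2]>.17)&(abs(w[:,0]-.6)<.03)&(abs(w[:,1]+.01)<.04)]
print("n",len(w),"zmax",np.percentile(w[:,2],[90,97,100]).round(4))
top=w[w[:,2]>w[:,2].max()-.004]; print("top mean",top.mean(0).round(4))
for a in np.arange(.17,w[:,2].max(),.01):
    q=w[(w[:,2]>=a)&(w[:,2]<a+.01)]
    if len(q): print(round(a,3),len(q),q.mean(0).round(4))
E
python3 pinz.py
```

```text
n 340 zmax [0.2578 0.2595 0.261 ]
top mean [0.597  0.0021 0.2586]
0.17 23 [ 0.5959 -0.0037  0.1752]
0.18 21 [ 0.5951 -0.0037  0.1849]
0.19 24 [ 0.5957 -0.002   0.1954]
0.2 26 [ 0.595  -0.0021  0.205 ]
0.21 10 [0.5969 0.0024 0.2137]
0.22 62 [0.5945 0.0052 0.2251]
0.23 43 [0.5936 0.0065 0.235 ]
0.24 41 [0.594  0.0081 0.2452]
0.25 86 [0.5964 0.0052 0.2563]
0.26 4 [ 0.5979 -0.0037  0.2605]
```

The depth data shows the pin still on the closed shaft (top 0.26 m), only leaning by its play. I'll continue turning.

```bash
sed -i 's/^b=s.c.*$/import subprocess/; s/.035$/.035/' crank.py; cat >> crank.py <<'E'
w=s.cloud()[150:235,300:330].reshape(-1,3)
w=w[(w[:,2]>.17)&(abs(w[:,0]-.6)<.03)&(abs(w[:,1]+.01)<.04)]
print("PIN zmax",np.percentile(w[:,2],[90,97,100]).round(4))
E
python3 -m inch '[[-0.0007,0.0004,0.0017,0,0,0.001,0],[0,0.0002,0.0017,0,0,0,0],[0,0.0003,0.0017,0,0,0,0],[0,0.0004,0.0017,0,0,0,0],[0,0.0004,0.0017,0,0,0,0],[0,0.0005,0.0017,0,0,0,0],[0,0.0005,0.0017,0,0,0,0],[0,0.0006,0.0016,0,0,0,0]]'; python3 crank.py 8 .035
```

```text
clock: 12.85
eef_pos: [0.4803, -0.0254, 0.3143]
eef_rot: [0.009, -0.006, -0.707, 0.707]
wrist_force: [-13.2, -0.4, 9.2]
finger_gap: 0.0204
t 12.85 theta 0.363 r 0.0506 F [-13.2  -0.4   9.2] T [-0.03  1.96 -0.04] x 0.4803
[-0.0007, 0.0012, 0.0014]
[-0.0, 0.0007, 0.0016]
[-0.0, 0.0008, 0.0016]
[-0.0, 0.0008, 0.0015]
[-0.0, 0.0009, 0.0015]
[-0.0, 0.0009, 0.0015]
[-0.0, 0.001, 0.0015]
[-0.0, 0.001, 0.0014]
rotvec [-0.0003  0.0008  0.0035]
PIN zmax [0.258  0.2594 0.2617]
```

```bash
sed -i 's/c=.267/c=.268/; s/array(\[.481,/array([p[0],/' crank.py
python3 -m inch '[[0.0015,-0.0003,0.0016,0,0,-0.004,0],[0,0.0007,0.0016,0,0,-0.004,0],[0,0.0008,0.0016,0,0,0,0],[0,0.0008,0.0015,0,0,0,0],[0,0.0009,0.0015,0,0,0,0],[0,0.0009,0.0015,0,0,0,0],[0,0.001,0.0015,0,0,0,0],[0,0.001,0.0014,0,0,0,0]]'; python3 crank.py 8 .035
```

```text
clock: 13.57
eef_pos: [0.4798, -0.0377, 0.308]
eef_rot: [0.009, -0.007, -0.707, 0.707]
wrist_force: [-6.0, -0.8, 4.9]
finger_gap: 0.0205
t 13.57 theta 0.647 r 0.0502 F [-6.  -0.8  4.9] T [-0.    0.72 -0.13] x 0.4798
[-0.0, 0.0012, 0.0013]
[-0.0, 0.0011, 0.0013]
[-0.0, 0.0012, 0.0013]
[-0.0, 0.0012, 0.0013]
[-0.0, 0.0013, 0.0012]
[-0.0, 0.0013, 0.0012]
[-0.0, 0.0013, 0.0011]
[-0.0, 0.0014, 0.0011]
rotvec [-0.0007  0.0001  0.0029]
PIN zmax [0.258  0.2594 0.261 ]
```

```bash

python3 -m inch '[[0.001,0.0009,0.0013,0,0,0,0],[0,0.0011,0.0013,0,0,0,0],[0,0.0012,0.0013,0,0,0,0],[0,0.0012,0.0013,0,0,0,0],[0,0.0013,0.0012,0,0,0,0],[0,0.0013,0.0012,0,0,0,0],[0,0.0013,0.0011,0,0,0,0],[0,0.0014,0.0011,0,0,0,0]]'; python3 crank.py 8 .035
```

```text
clock: 14.28
eef_pos: [0.479, -0.0475, 0.2986]
eef_rot: [0.008, -0.008, -0.707, 0.707]
wrist_force: [1.3, -2.6, 4.8]
finger_gap: 0.0205
t 14.28 theta 0.919 r 0.0504 F [ 1.3 -2.6  4.8] T [-0.38 -0.26 -0.13] x 0.479
[-0.0, 0.0017, 0.0007]
[-0.0, 0.0014, 0.001]
[-0.0, 0.0015, 0.0009]
[-0.0, 0.0015, 0.0009]
[-0.0, 0.0015, 0.0008]
[-0.0, 0.0016, 0.0008]
[-0.0, 0.0016, 0.0007]
[-0.0, 0.0016, 0.0007]
rotvec [-0.0009 -0.0001  0.0001]
PIN zmax [0.258  0.2597 0.2616]
```

```bash

python3 -m inch '[[0,0.0014,0.001,0,0,0,0],[0,0.0014,0.001,0,0,0,0],[0,0.0015,0.0009,0,0,0,0],[0,0.0015,0.0009,0,0,0,0],[0,0.0015,0.0008,0,0,0,0],[0,0.0016,0.0008,0,0,0,0],[0,0.0016,0.0007,0,0,0,0],[0,0.0016,0.0007,0,0,0,0]]'; python3 crank.py 8 .035
```

```text
clock: 15.0
eef_pos: [0.4788, -0.0544, 0.2864]
eef_rot: [0.008, -0.008, -0.706, 0.708]
wrist_force: [2.8, -5.2, 3.9]
finger_gap: 0.0201
t 15.0 theta 1.198 r 0.0505 F [ 2.8 -5.2  3.9] T [-0.78 -0.44 -0.15] x 0.4788
[-0.0, 0.0018, 0.0001]
[-0.0, 0.0017, 0.0005]
[-0.0, 0.0017, 0.0005]
[-0.0, 0.0017, 0.0004]
[-0.0, 0.0017, 0.0004]
[-0.0, 0.0017, 0.0003]
[-0.0, 0.0017, 0.0003]
[-0.0, 0.0017, 0.0002]
rotvec [-0.0018 -0.      0.0001]
PIN zmax [0.2134 0.2147 0.2159]
```

Pin top went from 0.261 to 0.216, so it has dropped onto the catch.

```bash
python3 pinz.py
```

```text
n 230 zmax [0.2125 0.2139 0.2146]
top mean [ 0.5965 -0.0099  0.2124]
0.17 30 [ 0.5934 -0.004   0.1775]
0.18 57 [ 0.5937 -0.0054  0.1847]
0.19 41 [ 0.5948 -0.0044  0.1953]
0.2 44 [ 0.5944 -0.0049  0.2048]
0.21 58 [ 0.5962 -0.01    0.2124]
```

View pics/cr_15.00.png

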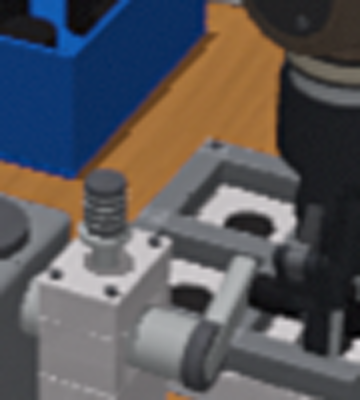

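```bash
python3 -m inch '[[0,0,0,0,0,0,30],[0,0,0,0,0,0,100],[0,0,0,0,0,0,100],[0,-0.015,0,0,0,0,100],[0,-0.035,0,0,0,0,100],[0,-0.035,0,0,0,0,100],[0,-0.035,0,0,0,0,50],[0,-0.025,0,0,0,0,0]]'; python3 - <<'E'
from h import *
show(); go([.5975,-.010,.415],-.022,-1)
E
python3 pinz.py
```

```text
clock: 15.77
eef_pos: [0.4784, -0.0534, 0.4331]
eef_rot: [-0.008, 0.007, 0.707, -0.707]
wrist_force: [0.9, -0.6, -0.1]
finger_gap: 0.0636
t 15.77 p [ 0.4784 -0.0534  0.4331] F [ 0.9 -0.6 -0.1] T [-0.01 -0.03  0.03] gap 0.0636 q [-0.32 -0.17  2.01  0.    1.31  1.27]
[[-1.    -0.002 -0.021]
 [ 0.021  0.001 -1.   ]
 [ 0.002 -1.    -0.001]]
shift [-0.1182  0.0178 -0.0459] len 0.128
rotvec [0.0011 0.0007 0.0024]
n 223 zmax [0.2133 0.215  0.2174]
top mean [ 0.5955 -0.0078  0.2147]
0.17 25 [ 0.593  -0.0025  0.178 ]
0.18 56 [ 0.5941 -0.0046  0.1842]
0.19 42 [ 0.594  -0.0035  0.1952]
0.2 46 [ 0.5946 -0.0044  0.2052]
0.21 54 [ 0.5967 -0.0092  0.2131]
```

```bash
python3 -m inch '[[-0.03,0,-0.0115,0,0,0,0],[-0.03,0,-0.0115,0,0,0,0],[-0.03,0,-0.0115,0,0,0,0],[-0.028,0,-0.0115,0,0,0,0],[0,0.01,0,0,0,0,0],[0,0.01,0,0,0,0,0],[0,0,0,0,0,0,0]]'; python3 - <<'E'
from h import *
show(); go([.5975,-.010,.372],-.022,-1)
s=Cam("side"); s.crop(280,140,400,260,5,"s13.png")
E
```

```text
clock: 16.4
eef_pos: [0.5964, -0.01, 0.4058]
eef_rot: [-0.012, 0.003, 0.708, -0.706]
wrist_force: [-1.0, 0.6, -0.0]
finger_gap: -0.0
t 16.4 p [ 0.5964 -0.01    0.4058] F [-1.   0.6 -0. ] T [-0.02 -0.03 -0.03] gap -0.0 q [-0.19  0.12  1.77  0.    1.26  1.41]
[[-1.    -0.012 -0.021]
 [ 0.021  0.002 -1.   ]
 [ 0.012 -1.    -0.002]]
shift [-0.0015  0.0337 -0.    ] len 0.0338
rotvec [0.002  0.0006 0.0116]
```

View pics/s13.png

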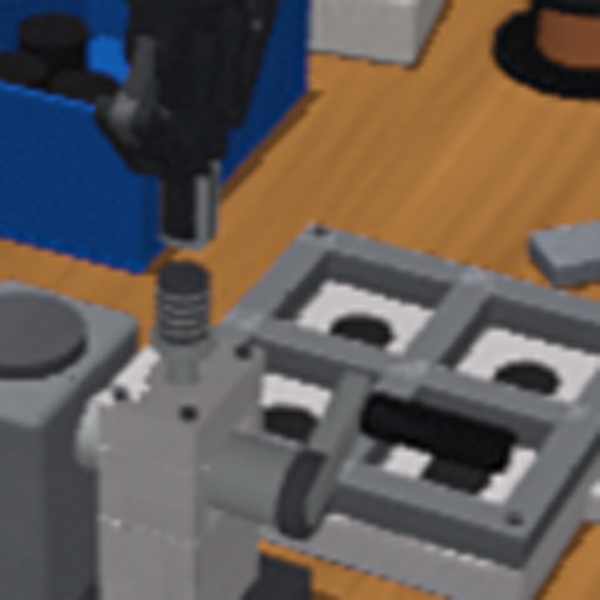

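```bash
python3 -m inch '[[-0.001,0.006,0,0.002,0,0.0116,0],[0,0.006,0,0,0,0,0],[0,0.004,0,0,0,0,0],[0,0.004,0,0,0,0,0],[0,0.004,0,0,0,0,0]]'; python3 - <<'E'
from h import *
show(); go([.5975,-.010,.371],-.022,-1)
E
```

```text
clock: 16.87
eef_pos: [0.5986, -0.0107, 0.3866]
eef_rot: [0.005, -0.011, -0.706, 0.708]
wrist_force: [-0.7, 0.2, 3.2]
finger_gap: -0.0001
t 16.87 p [ 0.5986 -0.0107  0.3866] F [-0.7  0.2  3.2] T [-0.02  0.02  0.03] gap -0.0001 q [-0.19  0.13  1.79 -0.    1.21  1.41]
[[-1.     0.009 -0.022]
 [ 0.022 -0.002 -1.   ]
 [-0.009 -1.     0.002]]
shift [ 0.0012  0.0156 -0.0007] len 0.0157
rotvec [-0.0016 -0.0003 -0.0092]
```

```bash
python3 -m inch '[[0,0.004,0,0,0,0,0],[0,0.004,0,0,0,0,0],[0,0.004,0,0,0,0,0],[0,0.003,0,0,0,0,0],[0,0.002,0,0,0,0,0],[0,0,0,0,0,0,0]]'; python3 - <<'E'
from h import *
show(); go([.5975,-.010,.371],-.022,-1)
s=Cam("side"); s.crop(280,140,400,260,5,"s14.png")
E
```

```text
clock: 17.37
eef_pos: [0.5991, -0.0106, 0.3716]
eef_rot: [0.004, -0.011, -0.706, 0.708]
wrist_force: [-2.8, 1.1, 8.7]
finger_gap: 0.0001
t 17.37 p [ 0.5991 -0.0106  0.3716] F [-2.8  1.1  8.7] T [ 0.06  0.59 -0.05] gap 0.0001 q [-0.19  0.15  1.8  -0.    1.18  1.41]
[[-1.     0.009 -0.022]
 [ 0.022 -0.002 -1.   ]
 [-0.009 -1.     0.002]]
shift [ 0.0017  0.0005 -0.0005] len 0.0018
rotvec [-0.002   0.0003 -0.0094]
```

View pics/s14.png

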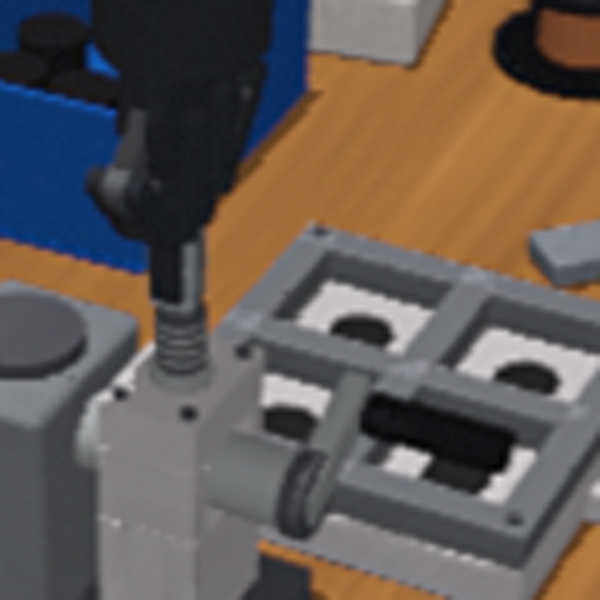

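```bash
python3 -m inch '[[0,0.0015,0,0,0,0,0],[0,0.0015,0,0,0,0,0],[0,0,0,0,0,0,0]]';python3 -m inch '[[0,0.001,0,0,0,0,0],[0,0,0,0,0,0,0]]'
```

```text
clock: 17.67
eef_pos: [0.5993, -0.0105, 0.3715]
eef_rot: [0.004, -0.011, -0.706, 0.708]
wrist_force: [-6.7, 0.0, 18.5]
finger_gap: 0.0
clock: 17.83
eef_pos: [0.5993, -0.0105, 0.3714]
eef_rot: [0.004, -0.011, -0.706, 0.708]
wrist_force: [-8.9, 0.1, 20.7]
finger_gap: -0.0002
```

```bash
python3 -m inch '[[0,-0.01,0,0,0,0,0],[0,-0.03,0,0,0,-0.005,0],[0,-0.02,-0.01,0,0,0,0],[0.01,0,-0.035,0,0,0,50],[0.012,0,-0.035,0,0,0,100],[0.012,0,-0.035,0,0,0,100],[0.012,0,-0.035,0,0,0,100],[0.012,0,-0.02,0,0,0,100]]'; python3 - <<'E'
from h import *
show()
s=Cam("side"); s.crop(200,180,360,400,3,"s15.png"); t=Cam("top"); t.crop(140,180,340,310,4,"t15.png")
go([.519,.192,.30],-.022,-1)
E
sed -i 's/z\[:,2\]>.17/&/' pinz.py; python3 pinz.py
```

```text
clock: 18.5
eef_pos: [0.5431, 0.1635, 0.4239]
eef_rot: [0.007, -0.008, -0.707, 0.707]
wrist_force: [-0.4, -0.2, 0.2]
finger_gap: 0.0608
t 18.5 p [0.5431 0.1635 0.4239] F [-0.4 -0.2  0.2] T [ 0.02  0.   -0.03] gap 0.0608 q [ 0.11  0.03  1.83 -0.    1.28  1.7 ]
[[-1.     0.002 -0.02 ]
 [ 0.02  -0.001 -1.   ]
 [-0.002 -1.     0.001]]
shift [ 0.0242  0.1238 -0.028 ] len 0.1292
rotvec [-0.001   0.0047 -0.0011]
n 40 zmax [0.1962 0.197  0.1974]
top mean [ 0.59   -0.0138  0.1954]
0.17 11 [ 0.5871 -0.0097  0.175 ]
0.18 13 [ 0.5873 -0.0099  0.1854]
0.19 16 [ 0.5898 -0.0131  0.1948]
```

View pics/s15.png

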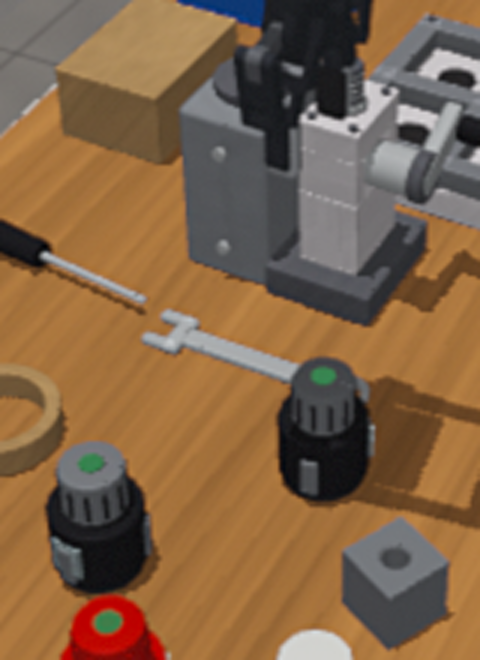

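View pics/t15.png

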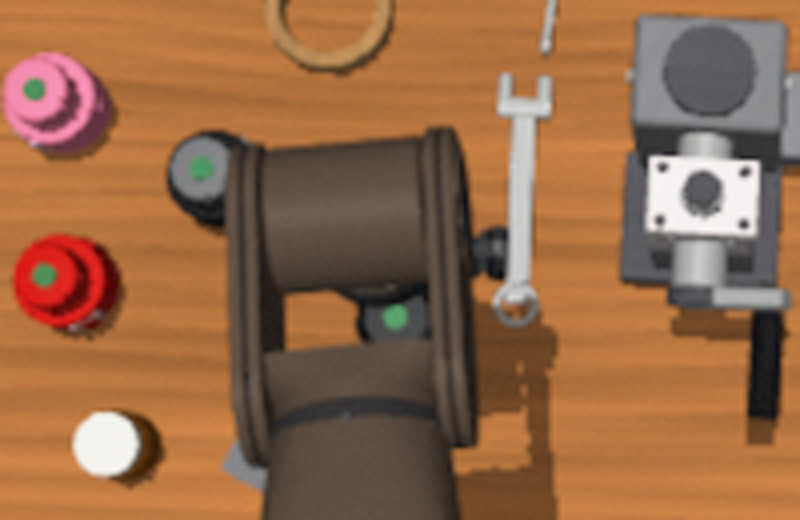

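```bash
python3 -m inch '[[0.008,0.02,-0.01,0,0.004,0,100],[0.008,0.03,-0.009,0,0,0,100],[0.008,0.03,-0.009,0,0,0,100],[0,0.03,0,0,0,0,100],[0,0.014,0,0,0,0,100],[0,0,0,0,0,0,100]]'; python3 - <<'E'
from h import *
show()
s=Cam("side"); s.crop(240,220,390,360,5,"s16.png"); go([.519,.192,.233],-.022,-1)
o,p,M=st(); print(((s.proj([.519,.192,.09])-[240,220]+.5)*5).round(),((s.proj(p+M@[0,.155,0])-[240,220]+.5)*5).round())
E
```

```text
clock: 19.15
eef_pos: [0.5201, 0.1878, 0.2955]
eef_rot: [0.012, -0.007, -0.706, 0.708]
wrist_force: [-1.1, 0.1, 0.3]
finger_gap: 0.0855
t 19.15 p [0.5201 0.1878 0.2955] F [-1.1  0.1  0.3] T [ 0.   -0.02  0.01] gap 0.0855 q [ 0.16  0.14  1.96 -0.    1.05  1.76]
[[-1.    -0.006 -0.027]
 [ 0.027 -0.004 -1.   ]
 [ 0.006 -1.     0.004]]
shift [ 0.0021  0.0653 -0.0041] len 0.0654
rotvec [-0.0029 -0.0053  0.0017]
[339. 429.] [340. 320.]
```

View pics/s16.png

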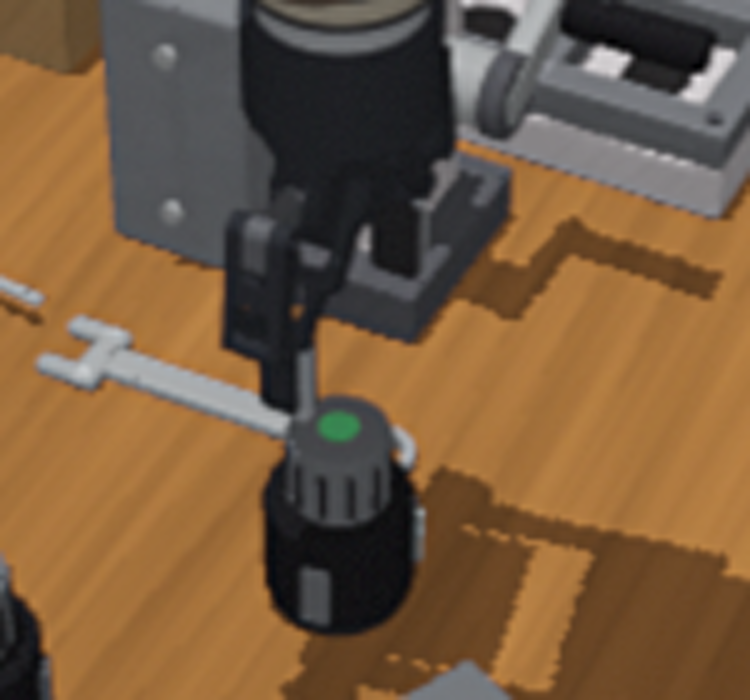

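```bash
python3 -m inch '[[0.001,0,-0.004,-0.003,-0.005,0.001,100],[0,0.02,0,0,0,0,100],[0,0.02,0,0,0,0,100],[0,0.015,0,0,0,0,100],[0,0.006,0,0,0,0,100],[0,0,0,0,0,0,50],[0,0,0,0,0,0,0],[0,0,0,0,0,0,0]]';python3 -m inch '[[0,0,0,0,0,0,0],[0,0,0,0,0,0,0],[0,-0.01,0,0,0,0,0],[0,-0.015,0,0,0,0,0],[0,-0.02,0,0,0,0,0],[0,0,0,0,0,0,0]]'; python3 - <<'E'
from h import *
show()
s=Cam("side"); s.crop(240,220,390,360,5,"s17.png"); go([.61,-.258,.42],-.022,-1)
E
```

```text
clock: 19.87
eef_pos: [0.5217, 0.1934, 0.2419]
eef_rot: [-0.005, 0.01, 0.708, -0.706]
wrist_force: [-0.3, -0.2, 0.4]
finger_gap: 0.0515
clock: 20.37
eef_pos: [0.5215, 0.1936, 0.2885]
eef_rot: [-0.004, 0.011, 0.708, -0.706]
wrist_force: [2.6, 0.3, -2.0]
finger_gap: 0.0423
t 20.37 p [0.5215 0.1936 0.2885] F [ 2.6  0.3 -2. ] T [ 0.   -0.11 -0.  ] gap 0.0423 q [0.17 0.15 1.96 0.   1.02 1.76]
[[-1.     0.011 -0.021]
 [ 0.021  0.003 -1.   ]
 [-0.011 -1.    -0.003]]
shift [-0.0996 -0.1335  0.4492] len 0.479
rotvec [ 0.0028  0.001  -0.0091]
```

View pics/s17.png

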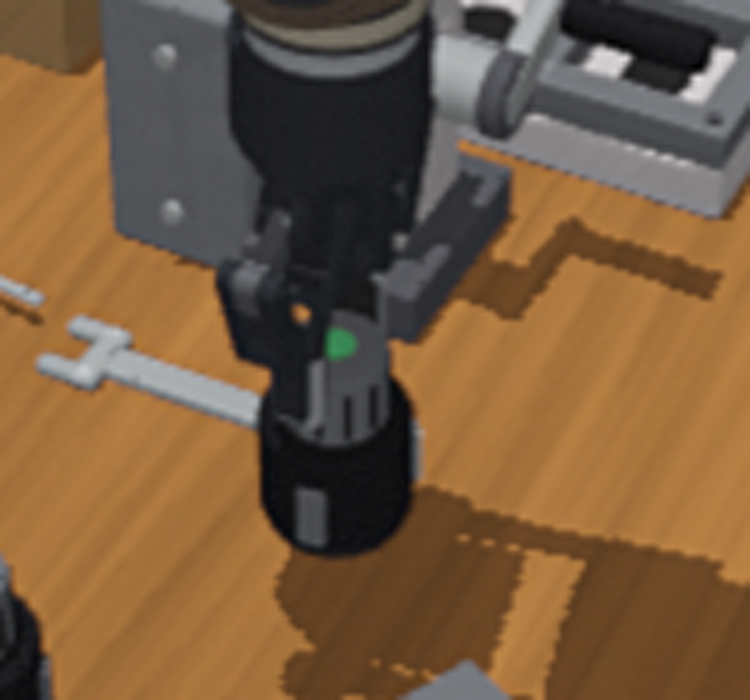

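```bash
python3 -m inch '[[0,-0.025,0,0,0,-0.005,0],[0,-0.032,0,0,0,-0.004,0],[0,-0.034,0,0,0,0,0],[0,-0.034,0,0,0,0,0],[0,-0.034,0,0,0,0,0],[0,-0.025,0.01,0,0,0,0],[0,0,0.025,0,0,0,0],[-0.005,0,0.034,0,0,0,0]]';python3 -m inch '[[-0.01,0,0.034,0,0,0,0],[-0.01,0,0.034,0,0,0,0],[-0.01,0,0.034,0,0,0,0],[-0.01,0,0.034,0,0,0,0],[-0.01,0,0.034,0,0,0,0],[-0.01,0,0.034,0,0,0,0],[-0.01,0,0.034,0,0,0,0],[-0.01,0,0.034,0,0,0,0]]'; python3 - <<'E'
from h import *
show()
go([.612,-.258,.41],-.022,-1)
E
```

```text
clock: 21.08
eef_pos: [0.524, 0.1248, 0.4699]
eef_rot: [-0.007, 0.005, 0.708, -0.706]
wrist_force: [1.7, 0.6, -4.1]
finger_gap: 0.0417
clock: 21.75
eef_pos: [0.5989, -0.1514, 0.4654]
eef_rot: [-0.01, 0.005, 0.708, -0.706]
wrist_force: [-0.3, 0.7, -3.1]
finger_gap: 0.0423
t 21.75 p [ 0.5989 -0.1514  0.4654] F [-0.3  0.7 -3.1] T [ 0.   -0.11 -0.05] gap 0.0423 q [-0.41  0.12  1.66  0.    1.37  1.18]
[[-1.    -0.008 -0.021]
 [ 0.021  0.004 -1.   ]
 [ 0.008 -1.    -0.003]]
shift [-0.0158  0.0549  0.1065] len 0.1209
rotvec [0.0034 0.0009 0.0077]
```

```bash
python3 -m inch '[[-0.004,0,0.03,0.003,0,0.004,0],[-0.004,0,0.03,0,0,0.003,0],[-0.004,0,0.028,0,0,0,0],[-0.002,0.015,0.014,0,0,0,0],[0,0.025,0,0,0,0,0],[0,0.02,0,0,0,0,0],[0,0,0,0,0,0,0],[0,0,0,0,0,0,0]]'; python3 - <<'E'
from h import *
show()
s=Cam("side"); s.crop(300,120,450,270,5,"s18.png"); t=Cam("top"); t.crop(330,190,450,320,5,"t18.png")
go([.612,-.258,.275],-.022,-1)
o,p,M=st(); print(p+M@[-0.0,.241,0])
E
```

```text
clock: 22.42
eef_pos: [0.6104, -0.2513, 0.4038]
eef_rot: [-0.009, 0.006, 0.708, -0.706]
wrist_force: [-0.2, 0.2, -3.1]
finger_gap: 0.042
t 22.42 p [ 0.6104 -0.2513  0.4038] F [-0.2  0.2 -3.1] T [-0.01 -0.06  0.07] gap 0.042 q [-0.54  0.26  1.62  0.    1.27  1.05]
[[-1.    -0.004 -0.021]
 [ 0.021  0.003 -1.   ]
 [ 0.004 -1.    -0.003]]
shift [-0.0005  0.1336  0.0062] len 0.1337
rotvec [-0.0016  0.0018 -0.0033]
[ 0.6119503  -0.25200635  0.16756338]
```

View pics/s18.png

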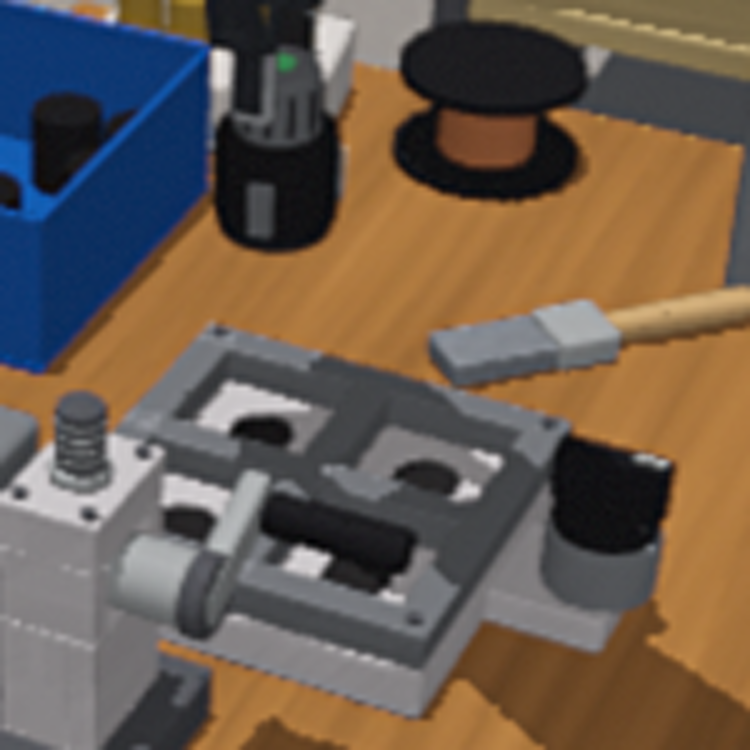

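View pics/t18.png

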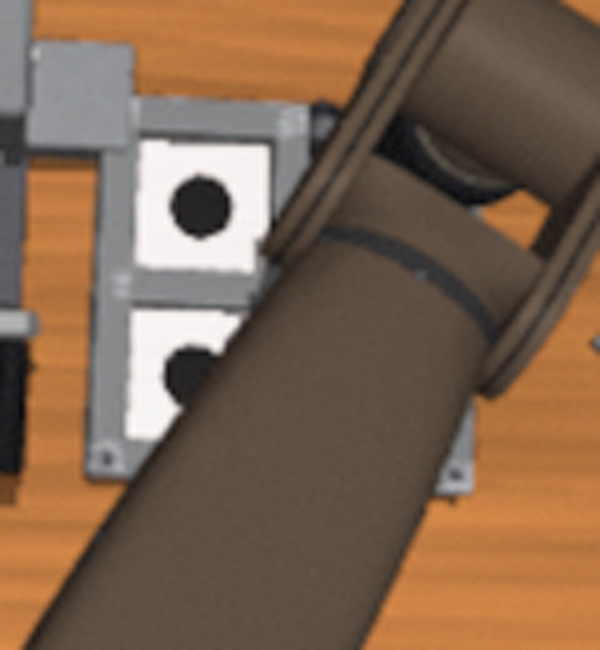

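```bash
python3 -m inch '[[0,0.02,0.006,0,0,-0.003,0],[0,0.025,0,0,0,0,0],[0,0.02,0,0,0,0,0],[0,0.015,0,0,0,0,0],[0,0.01,0,0,0,0,0],[0,0,0,0,0,0,0]]'; python3 - <<'E'
from h import *
show()
s=Cam("side"); s.crop(300,150,420,270,6,"s19.png")
go([.612,-.258,.275],-.022,-1)
E
```

```text
clock: 23.02
eef_pos: [0.6106, -0.2577, 0.3167]
eef_rot: [0.008, -0.006, -0.707, 0.707]
wrist_force: [-0.2, 0.4, -4.2]
finger_gap: 0.0417
t 23.02 p [ 0.6106 -0.2577  0.3167] F [-0.2  0.4 -4.2] T [ 0.07 -0.01 -0.04] gap 0.0417 q [-0.55  0.34  1.68 -0.    1.13  1.04]
[[-1.    -0.003 -0.02 ]
 [ 0.02  -0.    -1.   ]
 [ 0.002 -1.     0.   ]]
shift [-0.0011  0.0434 -0.    ] len 0.0434
rotvec [-0.0013  0.0015  0.0005]
```

View pics/s19.png

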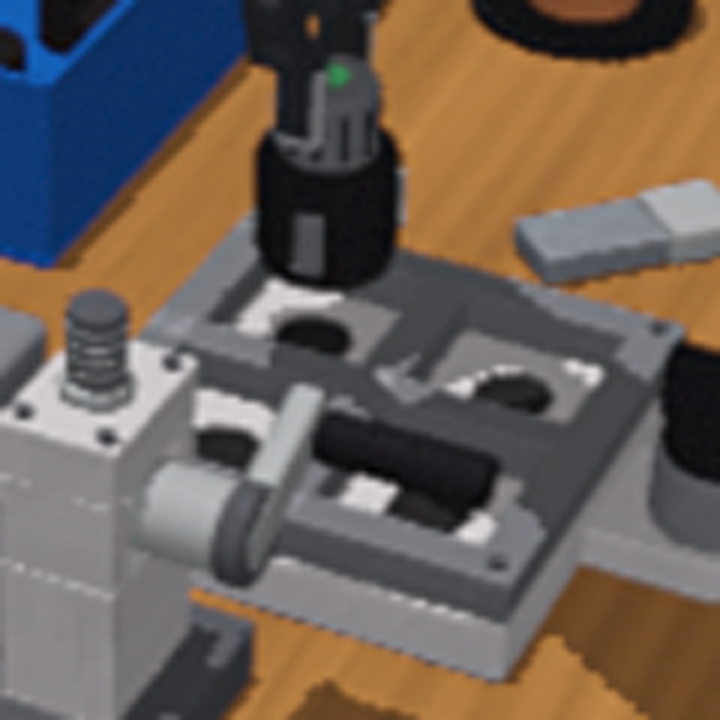

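```bash
python3 - <<'E'
from h import *
o,p,M=st(); s=Cam("side")
f=lambda P:((s.proj(P)-[300,150]+.5)*6).round(1)
print("head top",f(p+M@[0,.151,0]), s.plane(300+340/6-.5,150+76/6-.5,p[2]-.151))
print("bottom",f(p+M@[0,.241,0]),"nest",f([.610,-.258,.03]),"nest floor disc from px", s.plane(300+312/6-.5,150+337/6-.5,.03))
b=p+M@[0,.241,0]
for a in np.linspace(0,2*np.pi,8,endpoint=False): print(f(b+[.032*np.cos(a),.032*np.sin(a),0]),end=' ')
E
```

```text
head top [323.8  66.9] [ 0.60185961 -0.2541231   0.16735926]
bottom [314.3 248.3] nest [310.8 339.4] nest floor disc from px [ 0.61027267 -0.25997115  0.03      ]
[247.  230.8] [245.9 260.8] [285.5 284.1] [342.5 286.3] [382.4 266. ] [381.8 235.8] [342.2 213.5] [286.9 211.4]
```

```bash
python3 -m inch '[[-0.0045,0.005,0,-0.001,0.001,0,0],[0,0.01,0,0,0,0,0],[0,0.006,0,0,0,0,0],[0,0,0,0,0,0,0]]'; python3 - <<'E'
from h import *
show()
s=Cam("side"); s.crop(300,150,420,270,6,"s20.png")
E
```

```text
clock: 23.45
eef_pos: [0.6148, -0.258, 0.2949]
eef_rot: [-0.009, 0.006, 0.708, -0.707]
wrist_force: [-0.5, -0.9, -3.7]
finger_gap: 0.042
t 23.45 p [ 0.6148 -0.258   0.2949] F [-0.5 -0.9 -3.7] T [0.05 0.05 0.01] gap 0.042 q [-0.55  0.37  1.68 -0.    1.1   1.04]
[[-1.    -0.004 -0.022]
 [ 0.022  0.001 -1.   ]
 [ 0.004 -1.    -0.001]]
```

View pics/s20.png

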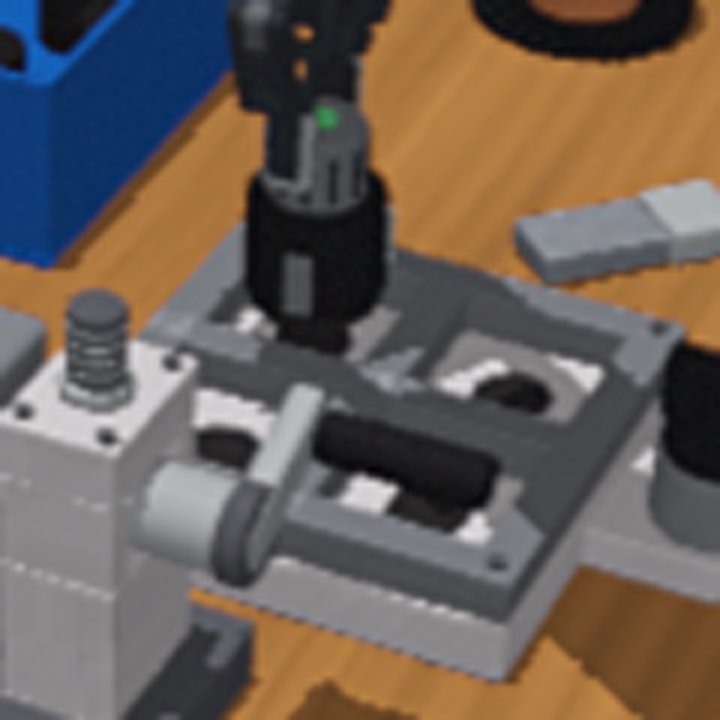

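```bash
python3 -m inch '[[-0.0015,0.005,0,0,0,0,0],[0,0.006,0,0,0,0,0],[0,0.005,0,0,0,0,0],[0,0.004,0,0,0,0,0],[0,0,0,0,0,0,0]]'; python3 - <<'E'
from h import *
show()
E
```

```text
clock: 23.92
eef_pos: [0.6163, -0.2581, 0.2754]
eef_rot: [-0.009, 0.007, 0.707, -0.707]
wrist_force: [-0.6, -0.3, -3.4]
finger_gap: 0.0421
t 23.92 p [ 0.6163 -0.2581  0.2754] F [-0.6 -0.3 -3.4] T [0.01 0.01 0.03] gap 0.0421 q [-0.55  0.4   1.68 -0.    1.06  1.04]
[[-1.    -0.003 -0.022]
 [ 0.022  0.001 -1.   ]
 [ 0.003 -1.    -0.001]]
```

```bash
python3 -m inch '[[0,0.002,0,0,0,0,0],[0,0.002,0,0,0,0,0],[0,0,0,0,0,0,0]]'
```

```text
clock: 24.17
eef_pos: [0.6167, -0.2584, 0.2728]
eef_rot: [0.008, -0.008, -0.707, 0.707]
wrist_force: [-0.9, -0.2, -4.0]
finger_gap: 0.0419
```

```bash
python3 -m inch '[[0,0.0015,0,0,0,0,0],[0,0.0015,0,0,0,0,0],[0,0,0,0,0,0,0]]'
```

```text
clock: 24.42
eef_pos: [0.6173, -0.2586, 0.2724]
eef_rot: [0.007, -0.008, -0.707, 0.707]
wrist_force: [-1.8, 0.9, 4.9]
finger_gap: 0.0427
```

```bash
python3 -m inch '[[0,0,0,0,0,0,70],[0,0,0,0,0,0,80],[0,0,0,0,0,0,80],[0,-0.02,0,0,0,0,80],[0,-0.03,0,0,0,0,80],[0,-0.035,0,0,0,0,100],[0,-0.035,0,0,0,0,100],[0,-0.035,0,0,0,0,100]]'; python3 - <<'E'
from h import *
show()
s=Cam("side"); s.crop(200,150,440,390,3,"s21.png"); 
go([.6158,.326,.42],-.022,-1)
E
```

```text
clock: 25.08
eef_pos: [0.6167, -0.2583, 0.4265]
eef_rot: [0.008, -0.008, -0.707, 0.707]
wrist_force: [0.5, -0.6, -1.3]
finger_gap: 0.0854
t 25.08 p [ 0.6167 -0.2583  0.4265] F [ 0.5 -0.6 -1.3] T [-0.01 -0.04 -0.  ] gap 0.0854 q [-0.55  0.26  1.57 -0.    1.31  1.04]
[[-1.    -0.    -0.022]
 [ 0.022 -0.001 -1.   ]
 [ 0.    -1.     0.001]]
shift [ 0.0148  0.0118 -0.5847] len 0.585
rotvec [-0.0081  0.0002 -0.0126]
```

View pics/s21.png

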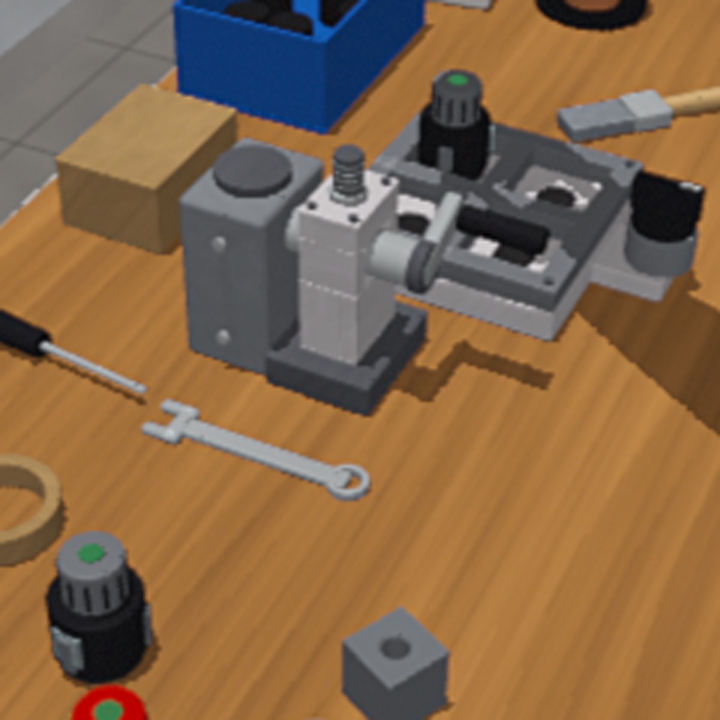

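```bash
python3 -m inch '[[0.001,0,-0.025,0,0,0,100],[0.001,0,-0.034,0,0,0,100],[0.001,0,-0.036,0,0,0,100],[0.001,0,-0.036,0,0,0,100],[0.001,0,-0.036,0,0,0,100],[0.001,0,-0.036,0,0,0,100],[0.001,0,-0.036,0,0,0,100],[0.001,0,-0.036,0,0,0,100]]'; python3 -m inch '[[0.001,0,-0.036,0,0,0,100],[0.001,0,-0.036,0,0,0,100],[0.001,0,-0.036,0,0,0,100],[0.001,0,-0.036,0,0,0,100],[0.001,0,-0.036,0,0,0,100],[0.001,0,-0.036,0,0,0,100],[0.001,0,-0.034,0,0,0,100],[0,0,-0.015,0,0,0,100]]';python3 - <<'E'
from h import *
show()
s=Cam("side"); s.crop(180,240,340,400,4,"s22.png"); t=Cam("top"); t.crop(130,160,290,310,4,"t22.png")
go([.6158,.326,.30],-.022,-1)
E
```

```text
clock: 25.8
eef_pos: [0.6146, 0.0185, 0.4249]
eef_rot: [0.008, -0.008, -0.707, 0.707]
wrist_force: [0.2, 0.8, 0.4]
finger_gap: 0.0855
clock: 26.47
eef_pos: [0.6129, 0.2856, 0.4246]
eef_rot: [-0.007, 0.007, 0.707, -0.707]
wrist_force: [0.5, -0.1, 0.0]
finger_gap: 0.0855
t 26.47 p [0.6129 0.2856 0.4246] F [ 0.5 -0.1  0. ] T [-0.09 -0.   -0.04] gap 0.0855 q [0.29 0.28 1.55 0.   1.31 1.88]
[[-1.    -0.    -0.019]
 [ 0.019  0.001 -1.   ]
 [ 0.    -1.    -0.001]]
shift [-0.0019  0.1244 -0.0418] len 0.1312
rotvec [-0.0004  0.0038  0.0004]
```

View pics/s22.png

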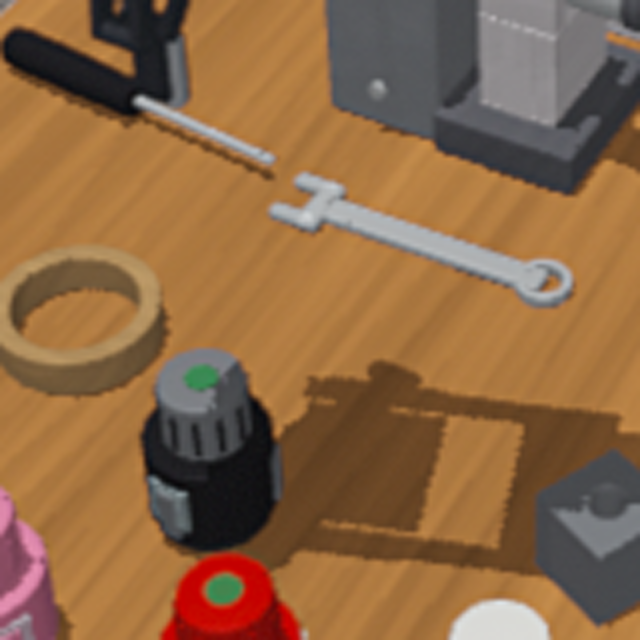

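```bash
python3 -m inch '[[-0.001,0,-0.025,0,0,0,100],[-0.001,0.02,-0.017,0,0.004,0,100],[0,0.03,0,0,0,0,100],[0,0.035,0,0,0,0,100],[0,0.03,0,0,0,0,100],[0,0.01,0,0,0,0,100],[0,0,0,0,0,0,100]]';python3 - <<'E'
from h import *
show()
s=Cam("side"); s.crop(180,240,340,400,4,"s23.png")
go([.6158,.326,.233],-.022,-1)
o,p,M=st(); print(p+M@[0,.155,0],((s.proj(p+M@[0,.155,0])-[180,240]+.5)*4).round())
E
```

```text
clock: 27.15
eef_pos: [0.6159, 0.3219, 0.2953]
eef_rot: [0.012, -0.007, -0.706, 0.708]
wrist_force: [0.2, -0.3, -0.3]
finger_gap: 0.0854
t 27.15 p [0.6159 0.3219 0.2953] F [ 0.2 -0.3 -0.3] T [ 0.02 -0.01  0.02] gap 0.0854 q [ 0.34  0.43  1.6  -0.    1.12  1.93]
[[-1.    -0.008 -0.027]
 [ 0.027 -0.004 -1.   ]
 [ 0.008 -1.     0.004]]
shift [ 0.0008  0.0656 -0.0036] len 0.0657
rotvec [-0.0019 -0.0053  0.003 ]
[0.61627284 0.32218744 0.14359725] [194. 291.]
```

View pics/s23.png

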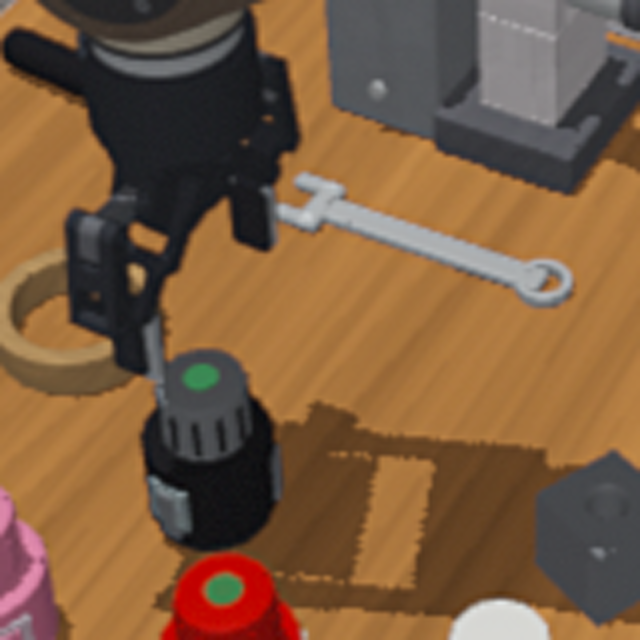

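```bash
python3 -m inch '[[0,0,-0.004,-0.002,-0.004,0.002,100],[0,0.02,0,0,0,0,100],[0,0.02,0,0,0,0,100],[0,0.015,0,0,0,0,100],[0,0.006,0,0,0,0,100],[0,0,0,0,0,0,100]]';python3 - <<'E'
from h import *
show()
go([.6158,.326,.236],-.022,-1)
o,p,M=st(); print(p+M@[0,.155,0])
E
```

```text
clock: 27.7
eef_pos: [0.6166, 0.3278, 0.2381]
eef_rot: [-0.008, 0.008, 0.707, -0.707]
wrist_force: [0.0, -0.2, 0.2]
finger_gap: 0.0858
t 27.7 p [0.6166 0.3278 0.2381] F [ 0.  -0.2  0.2] T [-0.01  0.   -0.04] gap 0.0858 q [0.34 0.5  1.62 0.   1.02 1.94]
[[-1.     0.    -0.022]
 [ 0.022  0.001 -1.   ]
 [-0.    -1.    -0.001]]
shift [0.0008 0.0021 0.0018] len 0.0028
rotvec [ 0.0009  0.     -0.0002]
[0.61661838 0.32792989 0.08306025]
```

Good alignment; close and lift.

```bash
python3 -m inch '[[0.0005,0.002,0.002,0,0,0,50],[0,0,0,0,0,0,0],[0,0,0,0,0,0,0],[0,0,0,0,0,0,0],[0,0,0,0,0,0,0],[0,0,0,0,0,0,0]]';python3 -m inch '[[0,-0.01,0,0,0,0,0],[0,-0.025,0,0,0,0,0],[0,-0.034,0,0,0,0,0],[0,-0.034,0,0,0,0,0],[0,-0.034,0,0,0,0,0],[0,-0.034,0,0,0,0,0],[0,-0.034,0,0,0,0,0],[0,-0.03,0,0,0,0,0]]';python3 - <<'E'
from h import *
show()
s=Cam("side"); s.crop(180,150,340,400,2.4,"s24.png")
go([.516,-.161,.47],-.022,-1)
E
```

```text
clock: 28.2
eef_pos: [0.6169, 0.3259, 0.2386]
eef_rot: [-0.006, 0.009, 0.708, -0.706]
wrist_force: [0.2, -0.3, 5.0]
finger_gap: 0.0423
clock: 28.87
eef_pos: [0.6152, 0.3256, 0.4732]
eef_rot: [-0.008, 0.008, 0.708, -0.707]
wrist_force: [1.4, 0.3, -2.9]
finger_gap: 0.0424
t 28.87 p [0.6152 0.3256 0.4732] F [ 1.4  0.3 -2.9] T [ 0.01 -0.04 -0.02] gap 0.0424 q [0.34 0.29 1.45 0.   1.4  1.93]
[[-1.     0.001 -0.022]
 [ 0.022  0.002 -1.   ]
 [-0.    -1.    -0.002]]
shift [0.0892 0.0079 0.4889] len 0.497
rotvec [ 0.0059  0.0003 -0.012 ]
```

View pics/s24.png

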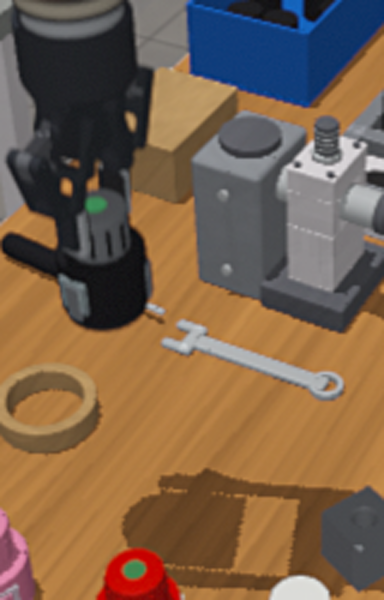

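```bash
python3 -m inch '[[0.003,0,0.02,0,0,0,0],[0.006,0,0.034,0,0,0,0],[0.006,0,0.034,0,0,0,0],[0.006,0,0.034,0,0,0,0],[0.006,0,0.034,0,0,0,0],[0.006,0,0.034,0,0,0,0],[0.006,0,0.034,0,0,0,0],[0.006,0,0.034,0,0,0,0]]';python3 -m inch '[[0.006,0,0.034,0,0,0,0],[0.006,0,0.034,0,0,0,0],[0.006,0,0.034,0,0,0,0],[0.006,0,0.034,0,0,0,0],[0.006,0,0.034,0,0,0,0],[0.006,0,0.034,0,0,0,0],[0.006,0,0.015,0,0,0,0],[0,0,0,0,0,0,0]]';python3 - <<'E'
from h import *
show()
go([.5175,-.161,.41],-.022,-1)
E
```

```text
clock: 29.58
eef_pos: [0.5641, 0.0673, 0.4698]
eef_rot: [-0.008, 0.007, 0.708, -0.706]
wrist_force: [0.1, -2.2, -3.0]
finger_gap: 0.0424
clock: 30.25
eef_pos: [0.5172, -0.1522, 0.4694]
eef_rot: [-0.01, 0.009, 0.708, -0.706]
wrist_force: [0.9, 0.4, -2.9]
finger_gap: 0.0421
t 30.25 p [ 0.5172 -0.1522  0.4694] F [ 0.9  0.4 -2.9] T [ 0.03 -0.01  0.01] gap 0.0421 q [-0.47 -0.06  1.84  0.    1.37  1.12]
[[-1.    -0.001 -0.026]
 [ 0.026  0.002 -1.   ]
 [ 0.001 -1.    -0.002]]
shift [-0.0006  0.0594  0.0089] len 0.0601
rotvec [ 0.0016 -0.0044  0.0013]
```

```bash
python3 -m inch '[[0,0.02,0.009,0,-0.004,0,0],[0,0.03,0,0,0,0,0],[0,0.033,0,0,0,0,0],[0,0.033,0,0,0,0,0],[0,0.03,0,0,0,0,0],[0,0.015,0,0,0,0,0],[0,0,0,0,0,0,0]]';python3 - <<'E'
from h import *
show()
go([.5175,-.161,.27],-.022,-1)
o,p,M=st(); b=p+M@[0,.239,0]; print(b)
s=Cam("side"); s.crop(310,130,430,270,5,"s25.png")
f=lambda P:((s.proj(P)-[310,130]+.5)*5).round(1)
print("bottom",f(b),"at floor",f([b[0],b[1],.03]),"nest",f([.5155,-.161,.03]), "edges",[f(b+[.032*np.cos(a),.032*np.sin(a),0]).tolist() for a in np.linspace(0,6.28,8,endpoint=False)])
E
```

```text
clock: 30.83
eef_pos: [0.5165, -0.1562, 0.3038]
eef_rot: [-0.009, 0.003, 0.71, -0.704]
wrist_force: [0.4, 0.8, -3.7]
finger_gap: 0.0422
t 30.83 p [ 0.5165 -0.1562  0.3038] F [ 0.4  0.8 -3.7] T [0.03 0.03 0.01] gap 0.0422 q [-0.48  0.1   1.99  0.    1.06  1.1 ]
[[-1.    -0.009 -0.017]
 [ 0.017  0.008 -1.   ]
 [ 0.009 -1.    -0.008]]
shift [-0.0013  0.0338  0.005 ] len 0.0342
rotvec [0.0076 0.0047 0.009 ]
[ 0.51442138 -0.15436382  0.06485668]
bottom [310.3 477.9] at floor [305.7 534.9] nest [308.5 527.2] edges [[249.8, 461.1], [250.1, 490.2], [286.2, 512.7], [337.1, 514.7], [371.7, 495.0], [369.9, 465.8], [333.7, 444.2], [284.5, 442.3]]
```

View pics/s25.png

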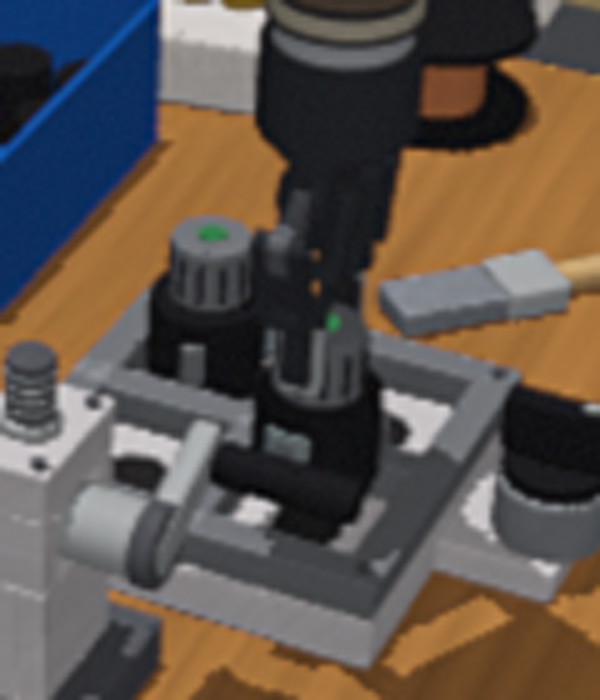

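```bash
python3 -m inch '[[-0.002,0,0.005,0.007,0.004,0.009,0],[0,0,0,0,0,0,0],[0,0.005,0,0,0,0,0],[0,0,0,0,0,0,0]]';python3 - <<'E'
from h import *
show()
go([.5185,-.161,.27],-.022,-1)
o,p,M=st(); b=p+M@[0,.239,0]; print(b)
s=Cam("side"); s.crop(310,130,430,270,5,"s26.png")
f=lambda P:((s.proj(P)-[310,130]+.5)*5).round(1)
print("bottom",f(b),"at floor",f([b[0],b[1],.03]),"nest",f([.5155,-.161,.03]))
E
```

```text
clock: 31.22
eef_pos: [0.5206, -0.1634, 0.3058]
eef_rot: [0.004, -0.012, -0.705, 0.709]
wrist_force: [-0.5, 0.6, -3.6]
finger_gap: 0.0422
t 31.22 p [ 0.5206 -0.1634  0.3058] F [-0.5  0.6 -3.6] T [ 0.07  0.06 -0.01] gap 0.0422 q [-0.49  0.11  1.98  0.    1.04  1.1 ]
[[-1.     0.012 -0.022]
 [ 0.022 -0.006 -1.   ]
 [-0.012 -1.     0.006]]
shift [ 0.0026  0.0357 -0.0026] len 0.0359
rotvec [-0.0061 -0.0002 -0.0121]
[ 0.52350446 -0.16494843  0.06681226]
bottom [301.2 458.6] at floor [296.4 518.7] nest [308.5 527.2]
```

View pics/s26.png

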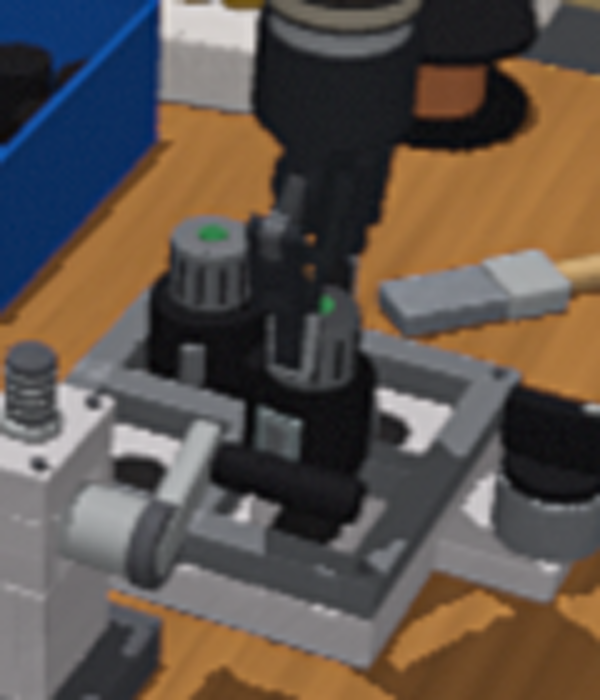

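```bash
python3 -m inch '[[0.002,0,-0.002,-0.005,0,-0.01,0],[0,0,0,0,0,0,0],[0,0,0,0,0,0,0],[0,0,0,0,0,0,0]]';python3 - <<'E'
from h import *
show()
go([.5175,-.161,.27],-.022,-1)
o,p,M=st(); b=p+M@[0,.239,0]; print(b)
E
```

```text
clock: 31.6
eef_pos: [0.5184, -0.1612, 0.3051]
eef_rot: [0.007, -0.008, -0.707, 0.707]
wrist_force: [-0.4, -0.1, -2.2]
finger_gap: 0.0428
t 31.6 p [ 0.5184 -0.1612  0.3051] F [-0.4 -0.1 -2.2] T [-0.04 -0.04  0.01] gap 0.0428 q [-0.49  0.1   1.98 -0.    1.05  1.1 ]
[[-1.     0.001 -0.022]
 [ 0.022 -0.001 -1.   ]
 [-0.001 -1.     0.001]]
shift [ 0.001   0.0351 -0.0002] len 0.0351
rotvec [-0.0007  0.0001 -0.0009]
[ 0.51864479 -0.16136716  0.06610917]
```

```bash
python3 -m inch '[[0,0.01,0,0,0,0,0],[0,0.01,0,0,0,0,0],[0,0.007,0,0,0,0,0],[0,0.004,0,0,0,0,0],[0,0,0,0,0,0,0]]';python3 -m inch '[[0,0.002,0,0,0,0,0],[0,0.0015,0,0,0,0,0],[0,0,0,0,0,0,0]]';
```

```text
clock: 32.02
eef_pos: [0.5178, -0.1609, 0.2717]
eef_rot: [-0.009, 0.007, 0.708, -0.707]
wrist_force: [-0.4, 1.7, -3.0]
finger_gap: 0.042
clock: 32.27
eef_pos: [0.5186, -0.1613, 0.2704]
eef_rot: [0.008, -0.008, -0.707, 0.707]
wrist_force: [0.6, 0.2, -3.1]
finger_gap: 0.0421
```

```bash
python3 -m inch '[[0,0.0015,0,0,0,0,0],[0,0.0015,0,0,0,0,0],[0,0,0,0,0,0,0]]'
```

```text
clock: 32.52
eef_pos: [0.5189, -0.1615, 0.2686]
eef_rot: [0.007, -0.008, -0.707, 0.707]
wrist_force: [-1.3, 0.6, 3.1]
finger_gap: 0.0426
```

```bash
python3 -m inch '[[0,0,0,0,0,0,70],[0,0,0,0,0,0,80],[0,0,0,0,0,0,80],[0,-0.02,0,0,0,0,80],[0,-0.03,0,0,0,0,80],[0.01,-0.035,0,0,0,0,100],[0.025,-0.025,0.013,0,0,0,100],[0.03,0,0.013,0,0,0,100]]'; python3 -m inch '[[0.03,0,0.03,0,0,0,100],[0,0,0.04,0,0,0,100],[0,0,0.04,0,0,0,100],[0,0,0.04,0,0,0,100],[0,0,0.04,0,0,0,100],[0,0,0.04,0,0,0,100],[0,0,0,0,0,0,100]]'; python3 - <<'E'
from h import *
show()
s=Cam("side"); s.crop(180,110,460,390,2.8,"s27.png"); t=Cam("top"); cv2.imwrite("pics/t27f.png",t.c[:,:,::-1]);t.crop(290,170,440,330,5,"t27.png")
E
```

```text
clock: 33.18
eef_pos: [0.4542, -0.1865, 0.3846]
eef_rot: [0.003, -0.011, -0.704, 0.71]
wrist_force: [0.6, -0.5, 1.5]
finger_gap: 0.0857
clock: 33.77
eef_pos: [0.4173, -0.4203, 0.3775]
eef_rot: [0.009, -0.01, -0.706, 0.709]
wrist_force: [-0.9, 0.4, -1.4]
finger_gap: 0.0856
t 33.77 p [ 0.4173 -0.4203  0.3775] F [-0.9  0.4 -1.4] T [0.02 0.01 0.07] gap 0.0856 q [-0.96  0.13  1.81 -0.    1.2   0.64]
[[-1.     0.001 -0.027]
 [ 0.027 -0.004 -1.   ]
 [-0.001 -1.     0.004]]
```

View pics/s27.png

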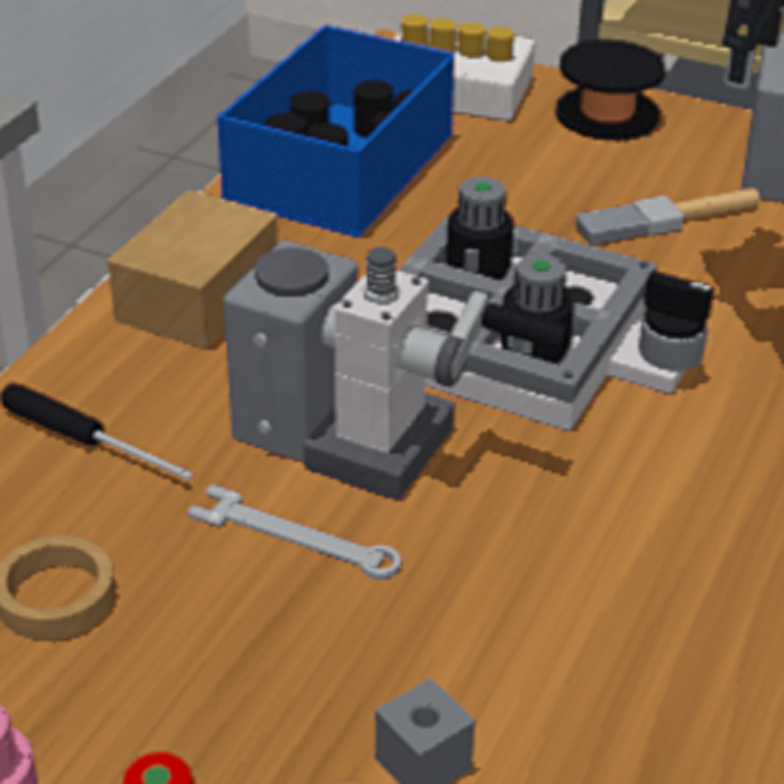

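View pics/t27f.png

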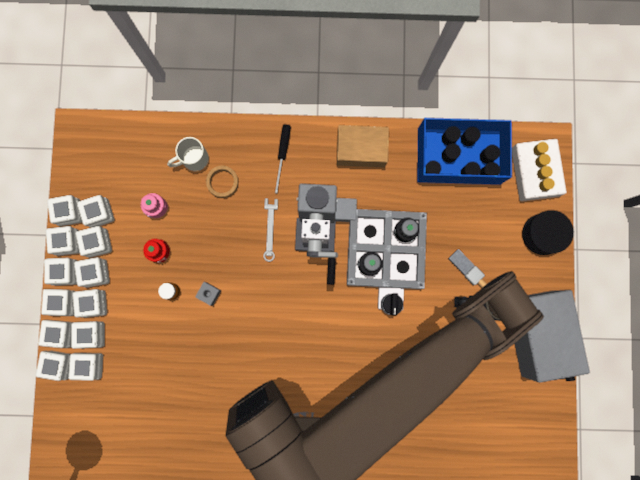

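```bash
python3 - <<'E'
from h import *
np.set_printoptions(precision=4,suppress=True)
t=Cam("top"); w=t.cloud(); s=Cam("side"); w2=s.cloud()
for n,c in(("A",(.6105,-.258)),("B",(.516,-.161))):
    for x in (w,w2):
        m=(np.hypot(x[...,0]-c[0],x[...,1]-c[1])<.03)&(x[...,2]>.1); q=x[m]; z=np.percentile(q[:,2],80); print(n,len(q),z.round(4),q[q[:,2]>z-.006].mean(0))
for x in(w,w2):
    m=(np.hypot(x[...,0]-.411,x[...,1]+.22)<.05)&(x[...,2]>.088); q=x[m]; print("knob",len(q),q.min(0),q.max(0))
t.crop(375,285,410,325,16,"k_t.png"); s.crop(395,190,445,250,12,"k_s.png")
E
```

```text
A 234 0.1239 [ 0.6145 -0.2604  0.1224]
A 211 0.1193 [ 0.6114 -0.2577  0.1183]
B 230 0.1233 [ 0.5192 -0.1619  0.1219]
B 248 0.1191 [ 0.5163 -0.1595  0.118 ]
knob 135 [ 0.3838 -0.2352  0.0891] [ 0.4395 -0.2183  0.1081]
knob 143 [ 0.3793 -0.2401  0.0882] [ 0.4383 -0.2159  0.1011]
```

View pics/k_t.png

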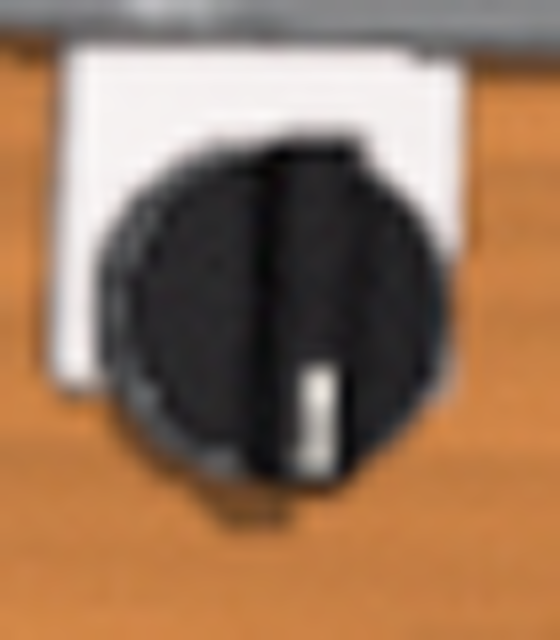

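View pics/k_s.png

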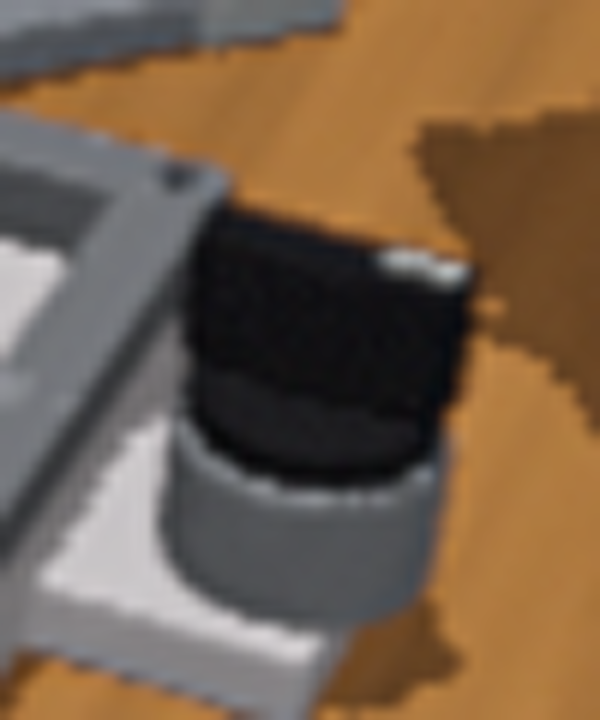

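```bash
python3 - <<'E'
from h import *
np.set_printoptions(precision=4,suppress=True)
t=Cam("top"); s=Cam("side")
T=lambda x,y:t.plane(375+(x+.5)/16-.5,285+(y+.5)/16-.5,.1)
S=lambda x,y:s.plane(395+(x+.5)/12-.5,190+(y+.5)/12-.5,.1)
print(T(314,312),T(318,485),T(316,138)); print(S(345,238),S(220,212),S(474,264))
go([.411,-.222,.35],-.022,-1)
E
```

```text
[ 0.4102 -0.2242  0.1   ] [ 0.3818 -0.2253  0.1   ] [ 0.4389 -0.2242  0.1   ]
[ 0.409  -0.2251  0.1   ] [ 0.4349 -0.2228  0.1   ] [ 0.3826 -0.2277  0.1   ]
shift [ 0.0116  0.0275 -0.191 ] len 0.1933
rotvec [-0.0002  0.0015 -0.0006]
```

```bash
python3 -m inch '[[0.002,0,-0.03,0,0,0,100],[0.002,0,-0.035,0,0,0,100],[0.002,0,-0.035,0,0,0,100],[0.002,0,-0.035,0,0,0,100],[0.002,0.01,-0.035,0,0,0,100],[0.001,0.02,-0.02,0,0,0,100],[0,0.01,0,0,0,0,100],[0,0,0,0,0,0,100]]'; python3 - <<'E'
from h import *
show();go([.410,-.2245,.246],-.022,-1)
E
```

```text
clock: 34.73
eef_pos: [0.4108, -0.2219, 0.335]
eef_rot: [-0.007, 0.006, 0.708, -0.706]
wrist_force: [0.1, -0.2, 0.3]
finger_gap: 0.0854
t 34.73 p [ 0.4108 -0.2219  0.335 ] F [ 0.1 -0.2  0.3] T [-0.01 -0.03  0.01] gap 0.0854 q [-0.71 -0.11  2.14 -0.    1.12  0.88]
[[-1.    -0.003 -0.018]
 [ 0.018  0.002 -1.   ]
 [ 0.003 -1.    -0.002]]
shift [0.0005 0.089  0.0027] len 0.0891
rotvec [0.0019 0.0035 0.0027]
```

```bash
python3 -m inch '[[0,0.02,0.002,0,0,0,100],[0,0.025,0,0,0,0,100],[0,0.02,0,0,0,0,100],[0,0.01,0,0,0,0,100],[0,0,0,0,0,0,100],[0,0,0,0,0,0,100]]'; python3 - <<'E'
from h import *
show();go([.410,-.2245,.246],-.022,-1)
s=Cam("side"); s.crop(360,130,460,250,6,"s28.png")
E
```

```text
clock: 35.23
eef_pos: [0.4118, -0.2271, 0.2629]
eef_rot: [0.008, -0.008, -0.707, 0.707]
wrist_force: [1.2, 0.3, 0.2]
finger_gap: 0.0858
t 35.23 p [ 0.4118 -0.2271  0.2629] F [1.2 0.3 0.2] T [-0.02  0.02  0.05] gap 0.0858 q [-0.72  0.    2.18 -0.    0.96  0.87]
[[-1.     0.001 -0.022]
 [ 0.022 -0.001 -1.   ]
 [-0.001 -1.     0.001]]
shift [ 0.0019  0.0169 -0.0026] len 0.0172
rotvec [-0.0008 -0.0005 -0.0008]
```

View pics/s28.png

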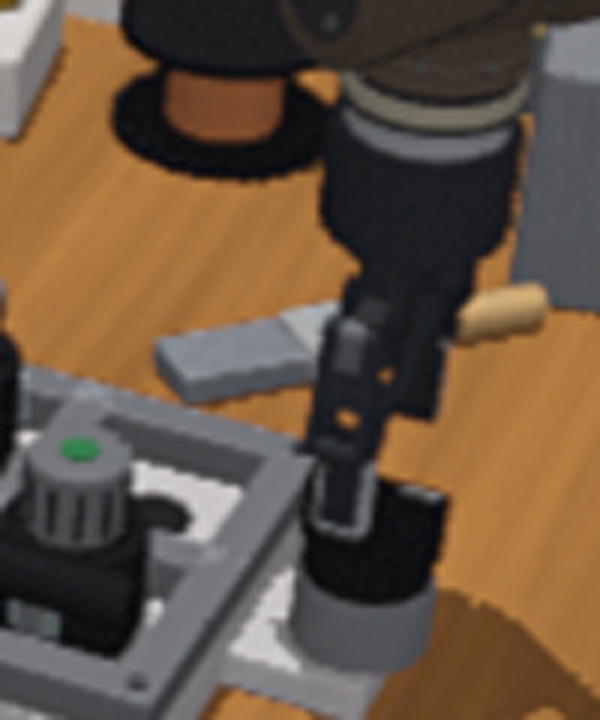

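```bash
python3 -m inch '[[0.0015,0.008,-0.0025,0,0,0,100],[0,0.008,0,0,0,0,100],[0,0,0,0,0,0,50],[0,0,0,0,0,0,0],[0,0,0,0,0,0,0],[0,0,0,0,0,0,0],[0,0,0,0,0,0,0],[0,0,0,0,0,0,0]]'; python3 - <<'E'
from h import *
show();go([.410,-.2245,.246],-.022,-1)
s=Cam("side"); s.crop(360,130,460,250,6,"s29.png")
E
```

```text
clock: 35.95
eef_pos: [0.4103, -0.2254, 0.2472]
eef_rot: [0.006, -0.007, -0.704, 0.71]
wrist_force: [-1.3, -3.7, -1.5]
finger_gap: 0.0148
t 35.95 p [ 0.4103 -0.2254  0.2472] F [-1.3 -3.7 -1.5] T [-0.21  0.39 -0.07] gap 0.0148 q [-0.72  0.03  2.19 -0.01  0.92  0.88]
[[-1.     0.001 -0.019]
 [ 0.019 -0.009 -1.   ]
 [-0.001 -1.     0.009]]
shift [ 0.0003  0.0012 -0.0009] len 0.0016
rotvec [-0.0089  0.0031 -0.0015]
```

View pics/s29.png

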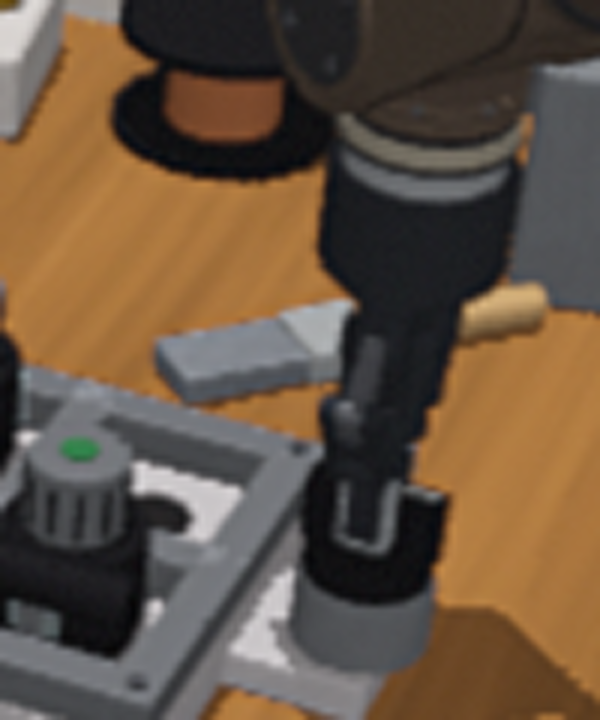

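```bash
python3 -m inch '[[0,0,0.001,0,0.06,0,0],[0,0,0,0,0.08,0,0],[0,0,0,0,0.08,0,0],[0,0,0,0,0.08,0,0],[0,0,0,0,0.08,0,0],[0,0,0,0,0.08,0,0]]'; python3 - <<'E'
from h import *
show();go([.410,-.2245,.246],-.022,-1)
E
```

```text
clock: 36.5
eef_pos: [0.4103, -0.2261, 0.2472]
eef_rot: [0.169, -0.17, -0.685, 0.688]
wrist_force: [-1.4, -5.5, -0.1]
finger_gap: 0.015
t 36.5 p [ 0.4103 -0.2261  0.2472] F [-1.4 -5.5 -0.1] T [-0.69  0.13  0.16] gap 0.015 q [-0.72  0.03  2.19 -0.    0.92  1.34]
[[-0.885  0.002 -0.465]
 [ 0.465 -0.005 -0.885]
 [-0.004 -1.     0.004]]
shift [ 0.001   0.0012 -0.0013] len 0.002
rotvec [-0.0048 -0.4621 -0.0028]
```

```bash
python3 -m inch '[[0,0,0,0,0.09,0,0],[0,0,0,0,0.09,0,0],[0,0,0,0,0.09,0,0],[0,0,0,0,0.09,0,0],[0,0,0,0,0.09,0,0],[0,0,0,0,0.09,0,0],[0,0,0,0,0.09,0,0],[0,0,0,0,0.08,0,0]]'; python3 - <<'E'
from h import *
show();go([.410,-.2245,.246],-.022,-1)
E
```

```text
clock: 37.17
eef_pos: [0.4102, -0.2262, 0.2472]
eef_rot: [0.396, -0.4, -0.583, 0.586]
wrist_force: [-1.8, -5.5, 0.2]
finger_gap: 0.015
t 37.17 p [ 0.4102 -0.2262  0.2472] F [-1.8 -5.5  0.2] T [-0.85  0.16 -0.07] gap 0.015 q [-0.72  0.03  2.19 -0.    0.92  2.05]
[[-0.366  0.002 -0.93 ]
 [ 0.93  -0.005 -0.366]
 [-0.006 -1.     0.   ]]
shift [ 0.0017  0.0012 -0.0004] len 0.0021
rotvec [-0.0036 -1.1737 -0.0048]
```

Turned to 1.17 rad, with the torque reversed (over the detent). Release, rise, look.

```bash
python3 -m inch '[[0,0,0,0,0,0,40],[0,0,0,0,0,0,80],[0,0,0,0,0,0,80],[0,-0.015,0,0,0,0,80],[0,-0.03,0,0,0,0,80],[0,-0.035,0,0,0,0,80],[0,-0.035,0,0,0,0,80],[0,-0.03,0,0,0,0,80]]'; python3 - <<'E'
from h import *
show()
R_=st()[2]; print("world +(-y) 0.2 in tool", (R_.T@[0,-.2,0]).round(3))
s=Cam("side"); s.crop(300,130,460,270,5,"s30.png")
E
```

```text
clock: 37.83
eef_pos: [0.41, -0.2245, 0.3938]
eef_rot: [-0.396, 0.397, 0.585, -0.585]
wrist_force: [1.6, -0.6, 1.1]
finger_gap: 0.0682
t 37.83 p [ 0.41   -0.2245  0.3938] F [ 1.6 -0.6  1.1] T [-0.01 -0.01  0.06] gap 0.0682 q [-0.72 -0.18  2.08  0.    1.24  2.04]
[[-0.371  0.002 -0.929]
 [ 0.929 -0.001 -0.371]
 [-0.002 -1.    -0.001]]
world +(-y) 0.2 in tool [-0.186  0.     0.074]
```

View pics/s30.png

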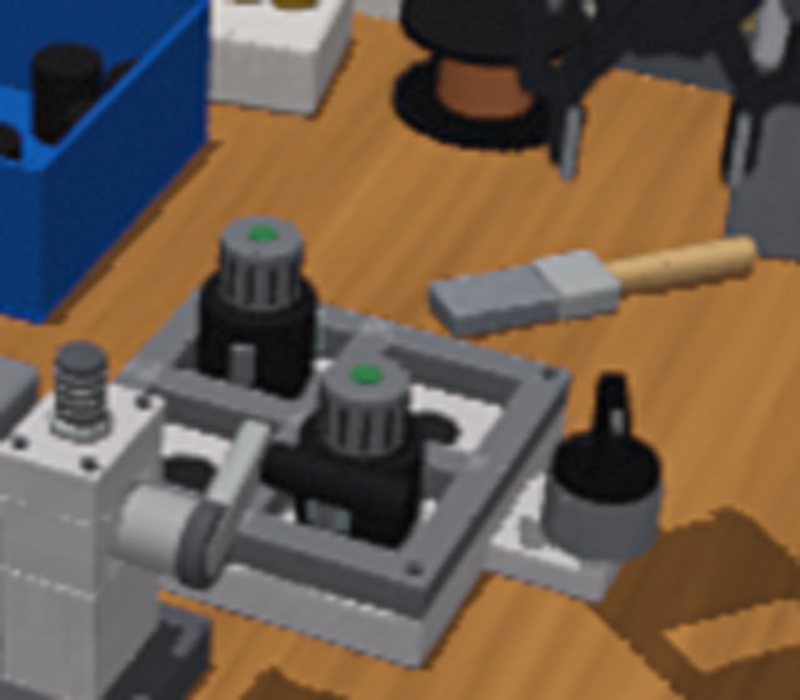

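```bash
python3 -m inch '[[-0.025,0,0.01,0,0,0,80],[-0.03,0,0.012,0,0,0,80],[-0.03,0,0.012,0,0,0,80],[-0.03,0,0.012,0,0,0,80],[-0.03,0,0.012,0,0,0,80],[-0.03,0,0.012,0,0,0,80],[0,0,0,0,0,0,80],[0,0,0,0,0,0,80]]'; python3 - <<'E'
from h import *
show()
t=Cam("top"); cv2.imwrite("pics/t31.png",t.c[:,:,::-1]); t.crop(290,170,440,330,4,"t31c.png"); s=Cam("side"); cv2.imwrite("pics/s31.png",s.c[:,:,::-1])
E
python3 pinz.py
```

```text
clock: 38.55
eef_pos: [0.4094, -0.4144, 0.3907]
eef_rot: [-0.397, 0.397, 0.585, -0.585]
wrist_force: [0.2, 0.5, -0.4]
finger_gap: 0.0683
t 38.55 p [ 0.4094 -0.4144  0.3907] F [ 0.2  0.5 -0.4] T [-0.02  0.01  0.03] gap 0.0683 q [-0.97  0.1   1.82  0.    1.22  1.8 ]
[[-0.369  0.    -0.93 ]
 [ 0.93   0.001 -0.369]
 [ 0.001 -1.    -0.   ]]
n 154 zmax [0.1973 0.1982 0.2005]
top mean [ 0.5965 -0.0108  0.1976]
0.17 39 [ 0.5943 -0.0044  0.1754]
0.18 42 [ 0.5947 -0.0038  0.1853]
0.19 72 [ 0.5965 -0.0087  0.1954]
0.2 1 [ 0.5962 -0.0074  0.2005]
```

View pics/t31.png

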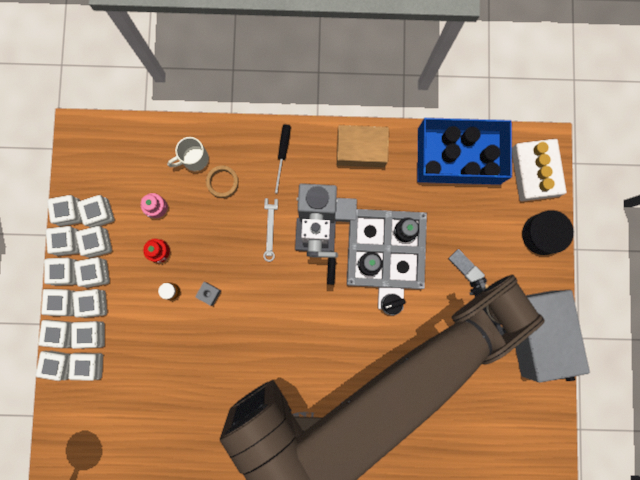

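View pics/t31c.png

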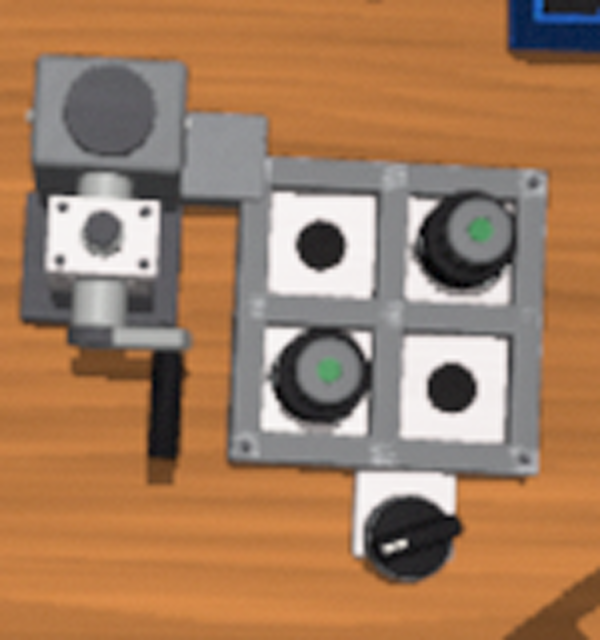

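View pics/s31.png

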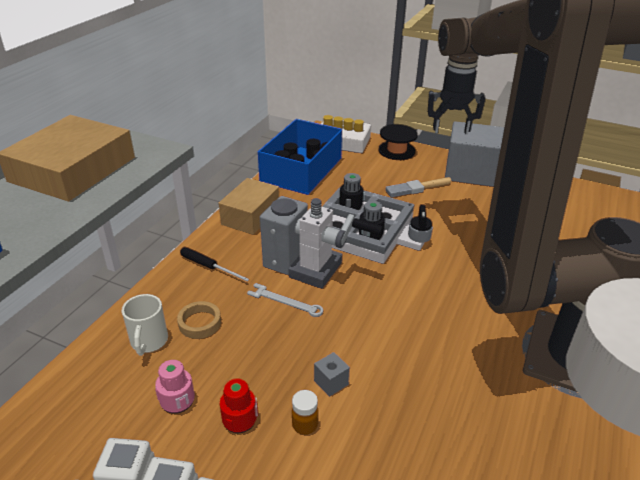

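The final views show everything in place. The pin is home at (316,228), and the two instruments sit in their nests at (407,230) and (370,263). The knob bar at (392,303) is turned by about 1.2 rad, and the bystanders haven't moved.

```bash
python3 -c "
from plant import bot
print(bot.sign_off())"
```

```text
the job is handed in; nothing more can be done
None
```

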